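# Three dice for the game box

## Task

At the library's games desk, lever the front of the dice box lid up by at least 5 cm with the spatula blade alone, swing the lid wide open, then hold the yellow cup over the box and tip it slowly until exactly three dice have dropped in. Set the cup with the remaining dice back upright on its blue pad, and then shut the lid fully; the spatula must end up lying the right way up on its grey mat, centred as it was at the start. Do not touch the dice with the gripper, spill none, and leave the books, the basket and the tape dispenser where they are.

Things in the scene. Friction and masses are not known exactly. Their poses are not given: they have to be found in the camera images.
- box: dice box: dark wooden box, fixed, 170 (x) x 160 (y) x 110 mm high, walls 8 mm; origin under its centre on the table. Front = its -x side: that wall is only 98 mm high, leaving a 12 mm slot under the shut lid over the whole width. Hinge along the top of the +x side. A paper scale with a red pointer on the front shows how far the floor has sunk
- lid (a joint): orange lid of the box, a flat plate 170 x 160 x 7 mm, underside 110.5 mm above the table when shut, level with the box's front; hinge axis along box y at box x = +85 mm, height 110.5 mm. rad, 0 shut, grows as the front edge rises, stop at 1.25. A stiff hinge: it stays where it is left at any angle; about 1.5 N at the front edge moves it
- lid_edge (a point): middle of the lower front edge of the lid, 170 mm from the hinge (box frame x = -85, y = 0, z = 110.5 mm when shut); moves with the lid
- pan (a joint): weighing floor of the box, a cork plate 150 x 140 mm on a spring, top 55 mm above the table when empty. m, 0 empty, sinks 6 mm per die (three dice: 0.018)
- cup: yellow dice cup: single-file trough, open spout at its +x end, x -118 to +123 mm, 42 wide over its walls (y), 90 mm high, 0.2 kg; origin mid underside. Straight 4 mm side walls: grip across the width, mid-length, from above. Inner floor: arc of radius 180 mm, lowest (10 mm) at x = 0. Flat foot x -100 to +60, 76 wide, 4 thick; beyond x = 70 the side walls start 30 mm up
- cup_lip (a point): middle of the spout lip, where dice slide off: cup frame x = 121, y = 0, z = 57 mm. Turning the cup about its +y (spout down), the first of 7 dice drops at about 0.3 to 0.4 rad, 0.08 rad later for each die fewer (third of 5 at about 0.65 to 0.75 rad), then one more per further 0.08 rad or so; they stop sliding as soon as the tilt stops growing
- cup_pad: blue pad, fixed, 260 (x) x 80 (y) x 3 mm, home of the cup; origin under its centre
- spatula: mending spatula: wooden handle 110 x 32 (y) x 20 mm high from x = -110 to 0 mm, and a steel blade 30 mm wide and 3 mm thick from x = 0 to +110 mm at 8.5 to 11.5 mm above the underside; 0.13 kg, balances at about x = -27 mm; origin on the underside at the front end of the handle
- spatula_tip (a point): middle of the blade's tip: spatula frame x = 110, y = 0, z = 10 mm
- spatula_mat: grey felt mat, fixed, 260 (x) x 80 (y) x 3 mm, home of the spatula (which lies on it the right way up, its origin near the mat's centre); origin under its centre
- die1: coloured acrylic die, 30 mm cube, 32 g, slick; origin at its centre. Starts in the cup; five to seven dice are there
- die2: coloured acrylic die, 30 mm cube, 32 g, slick; origin at its centre. Starts in the cup; five to seven dice are there
- die3: coloured acrylic die, 30 mm cube, 32 g, slick; origin at its centre. Starts in the cup; five to seven dice are there
- die4: coloured acrylic die, 30 mm cube, 32 g, slick; origin at its centre. Starts in the cup; five to seven dice are there
- die5: coloured acrylic die, 30 mm cube, 32 g, slick; origin at its centre. Starts in the cup; five to seven dice are there
- die6: coloured acrylic die, 30 mm cube, 32 g, slick; origin at its centre. Starts in the cup; five to seven dice are there
- die7: coloured acrylic die, 30 mm cube, 32 g, slick; origin at its centre. Starts in the cup; five to seven dice are there
- books: bystander: stack of three books, about 130 x 190 x 63 mm; origin under its centre
- basket: bystander: black plastic basket, 120 x 190 x 80 mm; origin under its centre
- tape: bystander, not always there: tape dispenser, 140 x 55 x 80 mm high; origin under its centre

How it is judged:
By the outcome, as a careful person would: the job done as asked, in the order asked, and still so for the second after the job is handed in, with the robot touching nothing.
Of die6, die7, tape only 1 to 3 are there at a start; the rules pass over those that are not, and their reading is None.
At some moment in a run one of spatula, cup may be knocked a few centimetres aside while the robot is not near it.
It also fails if it takes over 210 s, if anything falls off the work surface, if the arm or the gripper's body presses on something with over 40 N, if the wrist force passes 120 N, or if a joint passes its speed limit or range.

## Robot

A 7-joint arm with a two-finger parallel gripper is mounted at the origin on the work surface. World frame = base frame: x ahead of the robot, y to its left, z up, the work surface at z = 0. Lengths are in m, angles in rad, forces in N, time in s.
With the tool pointing down it reaches from about 0.425 to 0.925 m from the base axis. Payload 6.8 kg.
Tool frame: the origin (TCP) lies on the centre line of the jaws, within the pads' length; the fingertips stand 11 mm ahead of it and the grasp point (between the pads) lies 8 mm behind it; z points along the fingers, y is the line along which they close (so a half turn about z gives the same grasp; the last joint's range is limited). The gripper opens to 88 mm and grips with 3 to 60 N. Pads are 20 mm wide; open, the fingers measure 115 mm over their backs; the gripper's body (75 mm by 178 mm) begins 61 mm behind the grasp point.
Start: joints at [1.146, 0.477, 0.022, 1.555, -0.011, 1.109, -0.083], TCP at [0.21, -0.641, 0.234] pointing down, gripper open.
Joint ranges: [-2.96, 2.96], [-0.34, 2.1], [-1.41, 1.46], [0.24, 2.44], [-1.37, 4.51], [0.17, 1.92], [-2.96, 2.96]. Speed limits (rad/s): [2.39, 2.39, 3.14, 3.14, 3.14, 3.14, 3.14].

## Interface

Orientations are given as [roll, pitch, yaw] about the fixed x, y, z axes, in that order (R = Rz(yaw) Ry(pitch) Rx(roll)).
In Python, from plant import r gives the robot as it stands. The module is installed in compiled form; this text tells all that it offers.
- The arm moves only by the tool apply_moves, never from a script. Its arguments are lists of equal length, an entry for each row: "linear": the shift along the tool's x, y, z in units of 25 mm (1.0 is 25 mm), a list of three; "turn": the turn about the tool's z in units of 5 degrees (1.0 is 5 degrees); "gripper": the closure, from 0 (fully open) to 1 (shut). A call has 1 to 8 rows; each row is the pose to reach, as a shift and turn from the pose commanded when the call began, along the tool's axes at that moment; what a row does not reach only later rows make up. A row lasts 1/12 s, in which the tool goes at most 41.7 mm and 7.16 degrees, less where a joint would pass 70% of its speed; a pose out of reach is approached as far as the arm can. A call with a gripper value outside its range is refused whole. The fingers move at their own pace and stop on an object; the grip force is fixed at half the most. Time passes only in rows, so rows that repeat a pose let the fingers close. It gives the time, the measured TCP pose, the force, the opening and the grip force at its end, in the units of the state.
- r.get_state(): the state, without advancing time (a new reading comes with each control period).
- r.grab_frame(name): name is "scene" or "side" or "wrist"; returns a dict with "img" (400x640x3 uint8, blue, green, red), "camera_matrix" (3x3 intrinsics, pixels), "R" (3x3) and "t" (3): a world point X has camera coordinates R X + t. Camera axes: x right, y down, z forward; pixel columns grow to the right and rows downward; lengths in m; the calibration is good to about 2 mm. A picture is of the moment at which its call begins. There is no depth.
- r.sign_off(): hands the job in; it is judged then, once.
The state is a dict: "clock": time; "qpos": joint angles; "qd": joint speeds; "joint_efforts": joint torques, N m; "eef_pos": TCP position; "tcp_rot": TCP orientation; "ft_force": force on the tool from outside, world axes, zero at the start; "ft_torque": the same for the moment, N m; "width": opening from 0.0 (shut) to 1.0 (fully open); "gripper_force": force on a finger pad.
Only numpy, scipy, OpenCV 4.12 (cv2) and the standard library are available. Lean on these libraries where they do the work, as an engineer would, in place of code of your own. Each camera call takes 0.05 s, during which the arm holds its last target. There are 200 camera calls.

## Working session

There is one attempt and no reset: what is moved stays moved. The work goes in short steps, Python scripts to look and compute and a tool call to move; the robot and the scene stay as the last step left them, time stands still between calls to the robot, and variables do not carry over. Pictures are saved under pics/ and viewed, at most 14 in all, crops included, and the job is handed in when it is done.

Besides the shell and the picture viewer there is one more tool, called after ">>>" as name([rows], argument=value, ...), one row to a line, values as JSON. apply_moves: Moves the arm, as the interface text tells. Its arguments: {"type":"object","properties":{"linear":{"type":"array","items":{"type":"array","items":{"type":"number"}}},"turn":{"type":"array","items":{"type":"number"}},"gripper":{"type":"array","items":{"type":"number"}}},"required":["linear","turn","gripper"]}

```bash
mkdir -p pics; cat > h.py <<'E'
import numpy as np, cv2
from plant import r
def grab(n,save=None):
    f=r.grab_frame(n)
    if save: cv2.imwrite('pics/'+save,f['img'])
    return f
def ray(f,u,v):
    K,R,t=[np.array(f[k],float) for k in('camera_matrix','R','t')]
    d=R.T@np.linalg.inv(K)@np.array([u,v,1.]); c=-R.T@t.ravel()
    return c,d
def atz(f,u,v,z):
    c,d=ray(f,u,v); return c+d*(z-c[2])/d[2]
def proj(f,X):
    K,R,t=[np.array(f[k],float) for k in('camera_matrix','R','t')]
    p=K@(R@np.array(X,float)+t.ravel()); return p[:2]/p[2]
def tri(f1,p1,f2,p2):
    c1,d1=ray(f1,*p1);c2,d2=ray(f2,*p2)
    s=np.linalg.lstsq(np.c_[d1,-d2],c2-c1,rcond=None)[0]
    a=c1+s[0]*d1;b=c2+s[1]*d2
    return (a+b)/2,np.linalg.norm(a-b)
E
python3 - <<'E'
from h import *
for n in('scene','side'):
    f=grab(n,n+'0.png'); c,d=ray(f,320,200); print(n,c,d)
s=r.get_state(); print(s['eef_pos'],s['tcp_rot'],s['width'])
E
```

```text
scene [ 1.10971894 -0.33219316  1.14209195] [-0.43712248  0.25480146 -0.86268347]
side [ 0.56601082 -0.79565536  0.84765067] [ 0.01224686  0.72277066 -0.6909912 ]
[ 0.21011953 -0.64093375  0.23279302] [-3.13999173e+00  1.34606329e-04  3.16880417e-01] 0.9985698225908359
```

View pics/scene0.png

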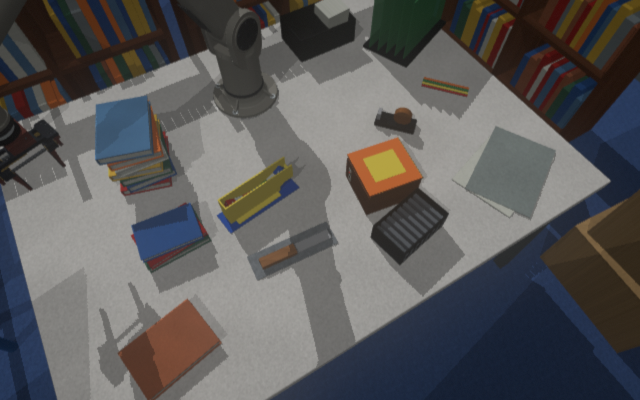

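View pics/side0.png

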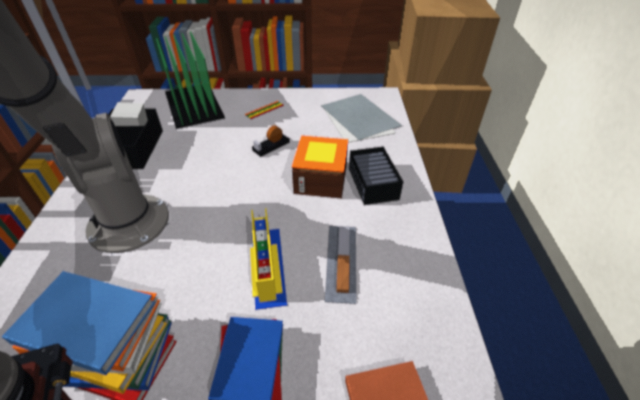

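The scene picture shows the cup (about 258,190), the spatula on its mat (292,250), the box with its orange lid (384,165), the basket (410,225), the tape (397,120) and the blue books (170,235). The side picture shows the same. I'll enlarge crops to get corner pixels.

```bash
python3 - <<'E'
import cv2
a=cv2.imread('pics/scene0.png');b=cv2.imread('pics/side0.png')
cv2.imwrite('pics/c1.png',cv2.resize(a[90:290,200:460],None,fx=3,fy=3,interpolation=cv2.INTER_CUBIC)[:600,:780])
cv2.imwrite('pics/c2.png',cv2.resize(b[115:315,220:430],None,fx=3,fy=3,interpolation=cv2.INTER_CUBIC))
E
```

```text
(no output)
```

View pics/c1.png

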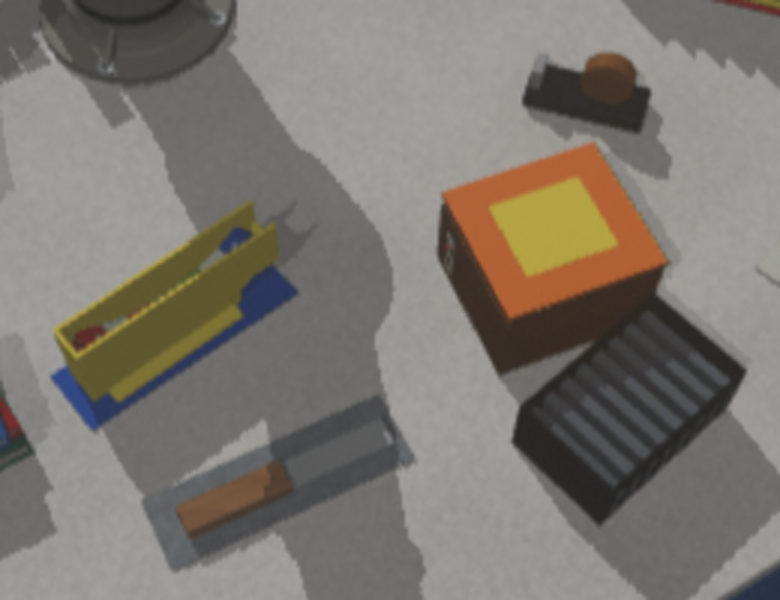

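View pics/c2.png

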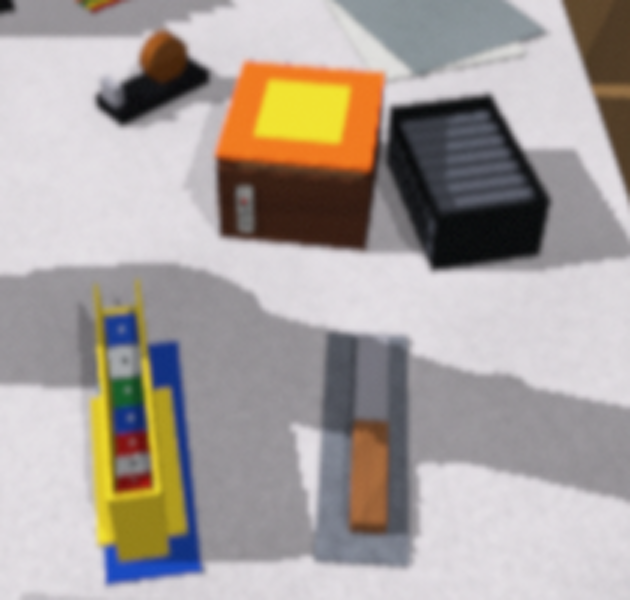

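```bash
python3 - <<'E'
from h import *
import pickle
F={n:grab(n) for n in('scene','side')}
pickle.dump(F,open('F.pkl','wb'))
A=lambda p:(200+(p[0]+.5)/3-.5,90+(p[1]+.5)/3-.5)
B=lambda p:(220+(p[0]+.5)/3-.5,115+(p[1]+.5)/3-.5)
def show(n,ps,qs,z):
    P=np.array([atz(F['scene'],*A(p),z)[:2] for p in ps]); print(n,'scene',P.round(3).tolist(),P.mean(0).round(4),'len',np.linalg.norm(np.diff(P,axis=0),axis=1).round(3))
    if qs:
        P=np.array([atz(F['side'],*B(p),z)[:2] for p in qs]); print(n,'side ',P.round(3).tolist(),P.mean(0).round(4),'len',np.linalg.norm(np.diff(P,axis=0),axis=1).round(3))
show('lid',[(443,192),(595,143),(667,263),(513,319)],[(218,155),(246,62),(385,73),(379,170)],.1175)
show('mat',[(145,500),(380,396),(412,460),(175,571)],[(313,560),(328,333),(409,337),(408,566)],.003)
show('handle',[(177,512),(282,463),(294,490),(190,537)],[(350,530),(354,421),(388,422),(385,531)],.023)
show('cuptop',[(55,332),(252,202),(278,226),(76,355)],[(110,493),(95,283),(140,283),(161,488)],.093)
show('pad',[(52,380),(97,430),(298,292)],[(107,583),(203,571),(178,342)],.003)
show('basket',[(517,405),(650,297),(745,372),(602,522)],[(390,108),(492,96),(548,200),(433,268)],.08)
E
```

```text
lid scene [[0.494, 0.124], [0.522, 0.292], [0.678, 0.265], [0.653, 0.101]] [0.5868 0.1955] len [0.17  0.159 0.166]
lid side  [[0.497, 0.118], [0.522, 0.284], [0.676, 0.261], [0.659, 0.092]] [0.5884 0.1885] len [0.168 0.156 0.17 ]
mat scene [[0.588, -0.273], [0.608, -0.018], [0.686, -0.028], [0.668, -0.281]] [ 0.6374 -0.1503] len [0.256 0.078 0.253]
mat side  [[0.586, -0.28], [0.606, -0.024], [0.687, -0.03], [0.665, -0.287]] [ 0.6358 -0.1551] len [0.257 0.081 0.258]
handle scene [[0.624, -0.254], [0.631, -0.144], [0.661, -0.147], [0.653, -0.255]] [ 0.6422 -0.1998] len [0.111 0.031 0.108]
handle side  [[0.617, -0.264], [0.626, -0.15], [0.656, -0.152], [0.646, -0.266]] [ 0.6361 -0.2078] len [0.115 0.031 0.115]
cuptop scene [[0.427, -0.276], [0.389, -0.04], [0.429, -0.031], [0.461, -0.269]] [ 0.4264 -0.1539] len [0.239 0.041 0.24 ]
cuptop side  [[0.426, -0.274], [0.387, -0.04], [0.429, -0.041], [0.465, -0.269]] [ 0.4267 -0.1561] len [0.236 0.042 0.231]
pad scene [[0.419, -0.297], [0.495, -0.281], [0.457, -0.029]] [ 0.4569 -0.2023] len [0.077 0.256]
pad side  [[0.416, -0.299], [0.494, -0.289], [0.457, -0.034]] [ 0.4558 -0.2076] len [0.079 0.258]
basket scene [[0.717, 0.066], [0.686, 0.247], [0.801, 0.274], [0.854, 0.065]] [0.7644 0.1632] len [0.184 0.118 0.215]
basket side  [[0.683, 0.247], [0.801, 0.268], [0.834, 0.087], [0.706, -0.011]] [0.7558 0.1478] len [0.12  0.184 0.161]
```

```bash
cat >> h.py <<'E'
from scipy.spatial.transform import Rotation as Ro
def go(x,y,z,yaw):
    s=r.get_state(); R=Ro.from_euler('xyz',s['tcp_rot'])
    d=R.inv().apply(np.array([x,y,z])-s['eef_pos'])/.025
    t=(np.degrees(s['tcp_rot'][2])-yaw+180)%360-180
    print('go lin',d.round(2),'turn',round(t/5,2),'from',np.round(s['eef_pos'],4),np.degrees(s['tcp_rot']).round(1),'F',np.round(s['ft_force'],1),'w',round(s['width'],3),'t',s['clock'])
E
python3 -c "
from h import *
go(.642,-.165,.2,85.6)
F=grab('scene')
print(atz(F,397,122,.0),atz(F,175,232,.063))"
```

```text
go lin [ 22.35 -12.71   1.33] turn -13.49 from [ 0.2102 -0.6411  0.233 ] [-179.9    0.    18.2] F [-0.3 -0.5  0.2] w 0.998 t 0.2
[0.39706739 0.40144717 0.        ] [ 0.4406957  -0.42201779  0.063     ]
```

>>> apply_moves([
  [22.35,-12.7,1.3],
  [22.35,-12.7,1.3],
  [22.35,-12.7,1.3],
  [22.35,-12.7,1.3],
  [22.35,-12.7,1.3],
  [22.35,-12.7,1.3],
  [22.35,-12.7,1.3],
  [22.35,-12.7,1.3],
], turn=[-13.5,-13.5,-13.5,-13.5,-13.5,-13.5,-13.5,-13.5], gripper=[0,0,0,0,0,0,0,0])

```text
clock: 0.92
eef_pos: [0.4351, -0.3934, 0.217]
tcp_rot: [3.141, 0.0, 1.323]
ft_force: [1.1, 0.0, 0.1]
width: 1.004
gripper_force: 0.0
```

```bash
python3 -c "
from h import *
go(.642,-.165,.15,85.6)"
```

```text
go lin [10.89  5.78  2.68] turn -1.96 from [ 0.4351 -0.3934  0.217 ] [180.    0.   75.8] F [1.1 0.  0.1] w 1.004 t 0.9167
```

>>> apply_moves([
  [10.9,5.8,2.7],
  [10.9,5.8,2.7],
  [10.9,5.8,2.7],
  [10.9,5.8,2.7],
  [10.9,5.8,2.7],
  [10.9,5.8,2.7],
  [10.9,5.8,2.7],
  [10.9,5.8,2.7],
], turn=[-2,-2,-2,-2,-2,-2,-2,-2], gripper=[0,0,0,0,0,0,0,0])

```text
clock: 1.58
eef_pos: [0.6452, -0.1623, 0.1483]
tcp_rot: [3.141, -0.003, 1.496]
ft_force: [0.3, 0.1, -0.3]
width: 1.0
gripper_force: 0.0
```

>>> apply_moves([
  [0,0,0],
  [0,0,0],
], turn=[0,0], gripper=[0,0])

```text
clock: 1.75
eef_pos: [0.6434, -0.1657, 0.1486]
tcp_rot: [-3.141, -0.001, 1.495]
ft_force: [-0.2, -0.0, -0.4]
width: 0.998
gripper_force: 0.0
```

```bash
python3 -c "
from h import *
go(.642,-.165,.05,85.6)
f=grab('wrist','w1.png')
for p in [(.627,-.265),(.6435,-.148)]: print(proj(f,[*p,.023]))"
```

```text
go lin [ 0.02 -0.05  3.94] turn 0.01 from [ 0.6434 -0.1657  0.1486] [-179.9   -0.    85.6] F [-0.2 -0.  -0.4] w 0.998 t 1.75
[316.4425746  297.60402769]
[324.43633735 174.12459572]
```

View pics/w1.png

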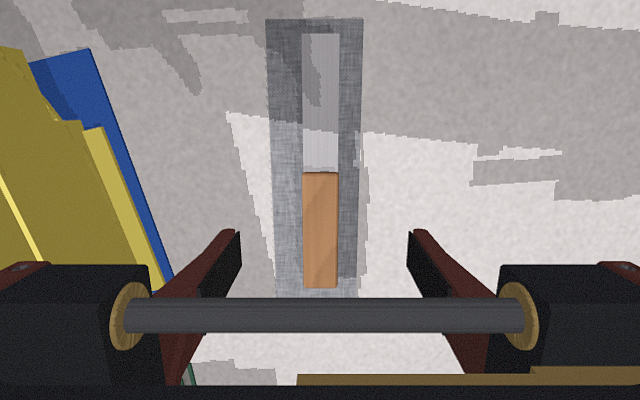

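The wrist view shows the spatula handle in columns 303–338 (rows 172–288), its blade running up to row 33, and the mat's front edge at row 18 (columns 265–364).

```bash
python3 -c "
from h import *
f=grab('wrist')
print(atz(f,320.5,172,.023),atz(f,320,288,.023),atz(f,320.5,33,.0145),'mat',atz(f,265,18,.003),atz(f,364,18,.003))
for u,v in [(303,280),(338,280)]: print(atz(f,u,v,.023))
go(.6425,-.163,.0165,85.6)"
```

```text
[ 0.63958394 -0.14843954  0.023     ] [ 0.63006766 -0.25789979  0.023     ] [ 0.64848969 -0.03959928  0.0145    ] mat [ 0.60471357 -0.02264758  0.003     ] [ 0.68453611 -0.02907348  0.003     ]
[ 0.61503764 -0.24838775  0.023     ]
[ 0.64739225 -0.25095491  0.023     ]
go lin [ 0.26 -0.    5.31] turn -0.05 from [ 0.6422 -0.1693  0.1492] [-1.80e+02  1.00e-01  8.54e+01] F [ 0.5 -0.8 -0.1] w 1.0 t 1.85
```

>>> apply_moves([
  [0.1,-0.16,2.0],
  [0.2,-0.16,4.0],
  [0.2,-0.16,5.3],
  [0.2,-0.16,5.3],
  [0.2,-0.16,5.3],
  [0.2,-0.16,5.3],
], turn=[0,0,0,0,0,0], gripper=[0,0,0,0,0,0])

```text
clock: 2.35
eef_pos: [0.639, -0.1642, 0.0176]
tcp_rot: [-3.142, 0.001, 1.489]
ft_force: [0.3, -0.4, 0.2]
width: 0.999
gripper_force: 0.0
```

>>> apply_moves([
  [0,0,0],
  [0,0,0],
  [0,0,0],
  [0,0,0],
  [0,0,0],
  [0,0,0],
  [0,0,0],
  [0,0,0],
], turn=[0,0,0,0,0,0,0,0], gripper=[0.6,0.8,1,1,1,1,1,1])

```text
clock: 3.02
eef_pos: [0.6393, -0.1623, 0.0168]
tcp_rot: [-3.142, -0.0, 1.491]
ft_force: [0.7, 0.3, 0.1]
width: 0.434
gripper_force: 0.0
```

```bash
python3 -c "
from h import *
go(.6376,-.1643,.15,85.1)"
```

```text
go lin [-0.09 -0.06 -5.33] turn 0.07 from [ 0.6393 -0.1623  0.0168] [-180.    -0.    85.5] F [0.7 0.3 0.1] w 0.434 t 3.0167
```

>>> apply_moves([
  [0,0,0],
  [0,0,0],
  [0,0,0],
  [0,0,0],
  [0,0,0],
], turn=[0,0,0,0,0], gripper=[1,1,1,1,1])

```text
clock: 3.43
eef_pos: [0.6393, -0.1623, 0.0168]
tcp_rot: [-3.142, -0.0, 1.491]
ft_force: [1.1, 0.2, -0.7]
width: 0.362
gripper_force: 30.0
```

>>> apply_moves([
  [0,0,-1],
  [0,0,-2],
  [0,0,-3],
  [0,0,-4],
  [0,0,-4],
], turn=[0,0,0,0,0], gripper=[1,1,1,1,1])

```text
clock: 3.85
eef_pos: [0.6423, -0.1627, 0.1221]
tcp_rot: [3.134, 0.001, 1.491]
ft_force: [0.1, -0.1, -0.2]
width: 0.364
gripper_force: 30.0
```

```bash
python3 - <<'E'
from h import *
s=r.get_state(); print(s['gripper_force'])
# box frame
def bx(x,y=0): 
    a=np.radians(81.8); return np.array([.5875,.192])+x*np.array([np.cos(a),np.sin(a)])+y*np.array([-np.sin(a),np.cos(a)])
# tip 25mm outside box front; tip is 124mm ahead of TCP
p=bx(-.085-.025-.124); print(p); go(*p,.13,81.8)
f=grab('side','s1.png'); f2=grab('scene')
cv2.imwrite('pics/s1c.png',cv2.resize(f['img'][120:320,200:420],None,fx=3,fy=3,interpolation=cv2.INTER_CUBIC)[:600,:660])
E
```

```text
29.982262551784515
[ 0.55412483 -0.03960764]
go lin [ 4.63 -3.9  -0.35] turn 0.73 from [ 0.6423 -0.1627  0.1221] [179.6   0.   85.4] F [ 0.1 -0.1 -0.2] w 0.364 t 3.85
```

View pics/s1c.png

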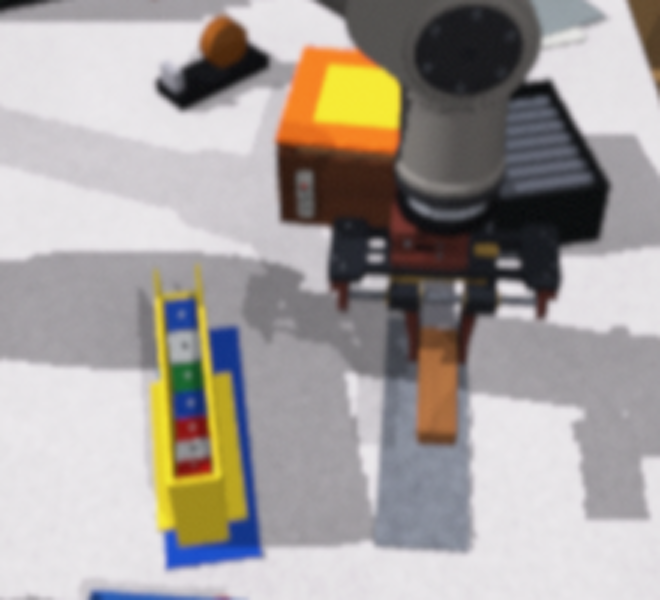

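>>> apply_moves([
  [1,-0.8,0.1],
  [2,-1.7,0.3],
  [3,-2.5,0.5],
  [4,-3.4,0.56],
  [4.63,-3.9,0.56],
  [4.63,-3.9,0.56],
  [4.63,-3.9,0.56],
  [4.63,-3.9,0.56],
], turn=[0.2,0.4,0.6,0.73,0.73,0.73,0.73,0.73], gripper=[1,1,1,1,1,1,1,1])

```text
clock: 4.62
eef_pos: [0.5512, -0.0402, 0.102]
tcp_rot: [-3.141, 0.001, 1.427]
ft_force: [0.2, -0.1, -0.7]
width: 0.358
gripper_force: 30.0
```

```bash
cat >> h.py <<'E'
def bx(x,y=0):
    a=np.radians(81.8); return np.array([.5875,.192])+x*np.array([np.cos(a),np.sin(a)])+y*np.array([-np.sin(a),np.cos(a)])
E
python3 - <<'E'
from h import *
go(*bx(-.085+.022-.124),.108,81.8)
f=grab('side'); f2=grab('scene'); f3=grab('wrist')
c=lambda im,a,b,c,d,k:cv2.resize(im[a:b,c:d],None,fx=k,fy=k,interpolation=cv2.INTER_CUBIC)
A=c(f['img'],130,230,270,400,3);B=c(f2['img'],130,230,310,440,3)
C=c(f3['img'],0,300,60,580,.75)
im=np.zeros((600,790,3),np.uint8); im[:300,:390]=A; im[:300,395:785]=B; im[302:302+C.shape[0],:390]=C
cv2.imwrite('pics/m1.png',im)
E
```

```text
go lin [ 1.92  0.11 -0.24] turn -0.01 from [ 0.5512 -0.0402  0.102 ] [-179.9    0.    81.8] F [ 0.2 -0.1 -0.7] w 0.358 t 4.6167
```

View pics/m1.png

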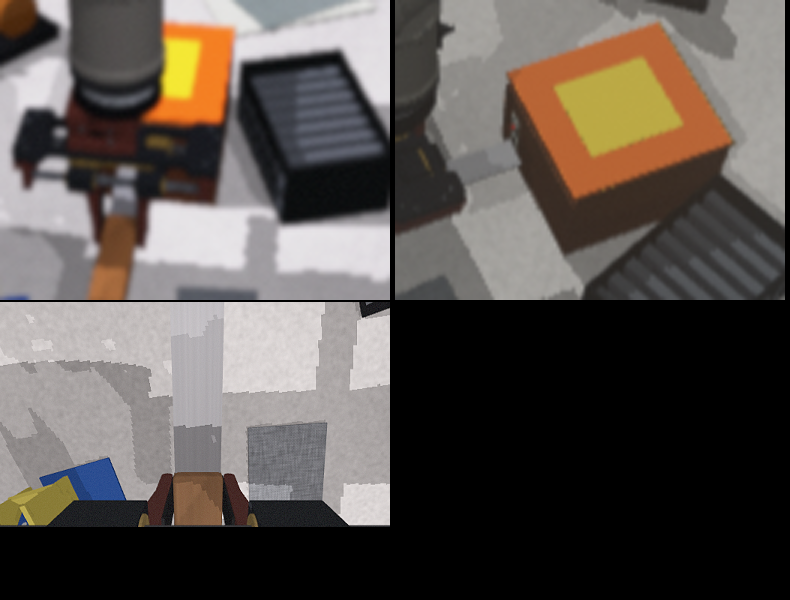

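The blade sits horizontal in front of the box: in the scene crop its end is at about (520,155), i.e. full-frame (483,182). I'll check this against the expected tip position.

```bash
python3 - <<'E'
from h import *
f2=grab('scene')
s=r.get_state();a=s['tcp_rot'][2]; t=np.r_[s['eef_pos'][:2]+.124*np.array([np.cos(a),np.sin(a)]),s['eef_pos'][2]-.004]
n=np.array([-np.sin(a),np.cos(a),0])*.015
crop=lambda p:(p-[310,130]+.5)*3
print(t,[crop(proj(f2,t+k*n)).round(0) for k in(1,-1)],[crop(proj(f2,[*bx(-.085,y),.1175])).round(0) for y in(.08,-.08)])
go(*bx(-.085+.022-.124),.108,81.8)
E
```

```text
[0.56964432 0.08229029 0.09852829] [array([112., 143.]), array([125., 167.])] [array([111.,  76.]), array([180., 202.])]
go lin [ 1.93  0.09 -0.22] turn -0.02 from [ 0.5517 -0.0404  0.1025] [-180.     0.    81.7] F [ 0.   0.1 -1.8] w 0.361 t 4.8167
```

>>> apply_moves([
  [0,0.1,-0.22],
  [0,0.1,-0.22],
  [0,0.1,-0.22],
], turn=[0,0,0], gripper=[1,1,1])

```text
clock: 5.07
eef_pos: [0.5545, -0.0399, 0.1088]
tcp_rot: [3.14, -0.0, 1.427]
ft_force: [0.1, -0.3, -1.2]
width: 0.36
gripper_force: 30.0
```

```bash
python3 - <<'E'
from h import *
for i in range(3): grab('wrist') ; go(*bx(-.085+.022-.124),.108,81.8)
E
```

```text
go lin [ 1.89 -0.    0.02] turn -0.01 from [ 0.5542 -0.0398  0.1086] [180.   -0.   81.8] F [ 0.3 -0.4 -1.4] w 0.361 t 5.1167
go lin [1.89 0.01 0.02] turn -0.0 from [ 0.554  -0.0397  0.1085] [180.   -0.   81.8] F [-0.3  1.  -1.2] w 0.364 t 5.1667
go lin [1.88 0.01 0.01] turn -0.0 from [ 0.5538 -0.0397  0.1084] [180.    0.   81.8] F [ 0.7  0.1 -1.7] w 0.361 t 5.2167
```

>>> apply_moves([
  [0.4,0,0],
  [0.8,0,0],
  [1.2,0,0],
  [1.6,0,0],
  [1.9,0,0],
  [1.9,0,0],
  [1.9,0,0],
], turn=[0,0,0,0,0,0,0], gripper=[1,1,1,1,1,1,1])

```text
clock: 5.8
eef_pos: [0.5606, 0.0083, 0.1083]
tcp_rot: [-3.142, 0.0, 1.429]
ft_force: [0.7, -1.0, -0.7]
width: 0.361
gripper_force: 30.0
```

>>> apply_moves([
  [0,0,-0.15],
  [0,0,-0.3],
  [0,0,-0.45],
  [0,0,-0.6],
  [0,0,-0.75],
  [0,0,-0.9],
  [0,0,-0.9],
  [0,0,-0.9],
], turn=[0,0,0,0,0,0,0,0], gripper=[1,1,1,1,1,1,1,1])

```text
clock: 6.47
eef_pos: [0.5609, 0.0072, 0.1312]
tcp_rot: [3.141, -0.0, 1.427]
ft_force: [-0.1, 0.5, -1.1]
width: 0.363
gripper_force: 30.0
```

```bash
cat >> h.py <<'E'
def crop(im,a,b,c,d,k): return cv2.resize(im[a:b,c:d],None,fx=k,fy=k,interpolation=cv2.INTER_CUBIC)
def mont(name,f,f2,w=(130,230,270,400),w2=(100,230,310,440),k=3):
    A=crop(f['img'],*w,k);B=crop(f2['img'],*w2,k)
    im=np.zeros((max(A.shape[0],B.shape[0]),A.shape[1]+B.shape[1]+4,3),np.uint8); im[:A.shape[0],:A.shape[1]]=A; im[:B.shape[0],A.shape[1]+4:]=B
    cv2.imwrite('pics/'+name,im)
def lidpts(f,th,off): # px of lid lower front edge corners in crop
    return [((proj(f,[*bx(.085-.17*np.cos(th),y),.1105+.17*np.sin(th)])-off+.5)*3).round(0).tolist() for y in(.08,-.08)]
E
python3 - <<'E'
from h import *
go(*bx(-.085+.022-.124),.108,81.8)
f=grab('side');f2=grab('scene');mont('m2.png',f,f2)
for th in(0,.1,.15,.2): print(th,lidpts(f2,th,np.array([310,100])))
E
```

```text
go lin [-0.01 -0.    0.93] turn -0.01 from [0.5609 0.0072 0.1312] [179.9  -0.   81.8] F [-0.1  0.5 -1.1] w 0.363 t 6.4667
0 [[110.0, 170.0], [180.0, 296.0]]
0.1 [[112.0, 160.0], [182.0, 287.0]]
0.15 [[113.0, 154.0], [184.0, 282.0]]
0.2 [[115.0, 149.0], [187.0, 276.0]]
```

View pics/m2.png

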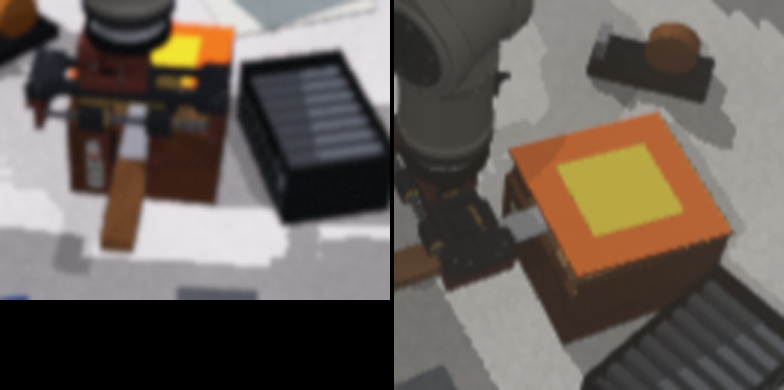

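>>> apply_moves([
  [0.08,0,-0.44],
  [0.22,0,-1.0],
  [0.42,0,-1.56],
  [0.55,0,-1.83],
  [0.68,0,-2.09],
  [0.84,0,-2.35],
  [0.99,0,-2.59],
  [0.99,0,-2.59],
], turn=[0,0,0,0,0,0,0,0], gripper=[1,1,1,1,1,1,1,1])

```text
clock: 7.23
eef_pos: [0.5648, 0.033, 0.1968]
tcp_rot: [3.14, -0.001, 1.428]
ft_force: [-0.0, 0.0, -1.4]
width: 0.365
gripper_force: 30.0
```

>>> apply_moves([
  [0.35,0,-0.47],
  [0.75,0,-0.9],
  [1.19,0,-1.29],
  [1.67,0,-1.63],
  [2.17,0,-1.93],
  [2.73,0,-2.16],
  [2.8,0,-2.16],
  [2.8,0,-2.16],
], turn=[0,0,0,0,0,0,0,0], gripper=[1,1,1,1,1,1,1,1])

```text
clock: 7.9
eef_pos: [0.5744, 0.1036, 0.2501]
tcp_rot: [3.141, -0.002, 1.43]
ft_force: [-0.2, -0.8, -2.3]
width: 0.361
gripper_force: 30.0
```

```bash
python3 - <<'E'
from h import *
s=r.get_state(); p=s['eef_pos'];a=np.radians(81.8);d=p[:2]-np.array([.5875,.192]);xb=d@[np.cos(a),np.sin(a)]+.124
print('tip box x',xb,'z',p[2]-.0025, 'th',np.arctan2(p[2]-.113,.085-xb),s['ft_force'],s['tcp_rot'])
f=grab('side');f2=grab('scene');mont('m3.png',f,f2,w2=(60,190,300,430))
for th in(1.0,1.1,1.2,1.25): print(th,lidpts(f2,th,np.array([300,60])))
E
```

```text
tip box x 0.03460181131991692 z 0.24760902988021927 th 1.2185489168849304 [-0.19166156 -0.78473121 -2.32565727] [ 3.14053019e+00 -1.56650759e-03  1.43038093e+00]
1.0 [[225.0, 171.0], [307.0, 302.0]]
1.1 [[240.0, 160.0], [324.0, 290.0]]
1.2 [[256.0, 150.0], [341.0, 280.0]]
1.25 [[265.0, 145.0], [350.0, 275.0]]
```

View pics/m3.png

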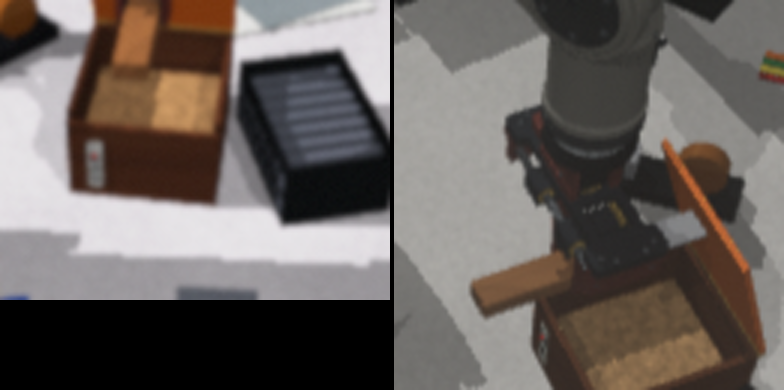

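The lid stands wide open (its edge at scene-crop (664,140)–(748,270), about 1.2 rad or more) and the box is empty. Next I take the spatula back to its mat.

>>> apply_moves([
  [-1,0,0],
  [-2,0,0],
  [-3,0,0],
  [-4,0,0],
  [-4,0,0],
  [-4,0,0],
], turn=[0,0,0,0,0,0], gripper=[1,1,1,1,1,1])

```text
clock: 8.5
eef_pos: [0.5594, -0.0004, 0.2491]
tcp_rot: [-3.141, 0.001, 1.423]
ft_force: [-0.4, 1.1, -1.5]
width: 0.363
gripper_force: 30.0
```

```bash
python3 - <<'E'
from h import *
go(.6393,-.1623,.06,85.4)
E
```

```text
go lin [-5.93  4.12  7.57] turn -0.78 from [ 5.594e-01 -4.000e-04  2.491e-01] [-180.     0.    81.5] F [-0.4  1.1 -1.5] w 0.363 t 8.5
```

>>> apply_moves([
  [-1.2,0.8,0.8],
  [-2.4,1.6,1.8],
  [-3.6,2.5,3],
  [-4.8,3.3,4.2],
  [-5.9,4.1,5.4],
  [-5.9,4.1,6.6],
  [-5.9,4.1,7.5],
  [-5.9,4.1,7.5],
], turn=[-0.2,-0.4,-0.6,-0.78,-0.78,-0.78,-0.78,-0.78], gripper=[1,1,1,1,1,1,1,1])

```text
clock: 9.17
eef_pos: [0.6363, -0.1581, 0.0555]
tcp_rot: [-3.131, -0.002, 1.495]
ft_force: [-1.5, 1.4, -1.4]
width: 0.359
gripper_force: 30.0
```

>>> apply_moves([
  [0,0,0],
  [0,0,0],
  [0,0,0],
], turn=[0,0,0], gripper=[1,1,1])

```text
clock: 9.42
eef_pos: [0.6421, -0.1572, 0.0647]
tcp_rot: [3.138, -0.0, 1.497]
ft_force: [0.1, -0.3, -1.7]
width: 0.361
gripper_force: 30.0
```

```bash
python3 - <<'E'
from h import *
go(.6393,-.1623,.0175,85.4)
f=grab('wrist');f2=grab('scene')
mont('m4.png',f,f2,w=(0,400,200,440),w2=(180,330,240,380),k=2)
s=r.get_state();a=s['tcp_rot'][2];u=np.array([np.cos(a),np.sin(a)])
for L,z in((.124,-.004),(.014,.006)): print(proj(f,[*(s['eef_pos'][:2]+L*u),s['eef_pos'][2]+z]))
for L,z in((.124,-.004),(-.096,.006)): print(proj(f2,[*(s['eef_pos'][:2]+L*u),s['eef_pos'][2]+z]))
E
```

```text
go lin [-0.21 -0.1   1.89] turn 0.08 from [ 0.6421 -0.1572  0.0647] [179.8  -0.   85.8] F [ 0.1 -0.3 -1.7] w 0.361 t 9.4167
[326.8296884  -23.20760767]
[326.58380406 236.29338232]
[329.47888637 226.1842352 ]
[258.21502139 256.81539408]
```

View pics/m4.png

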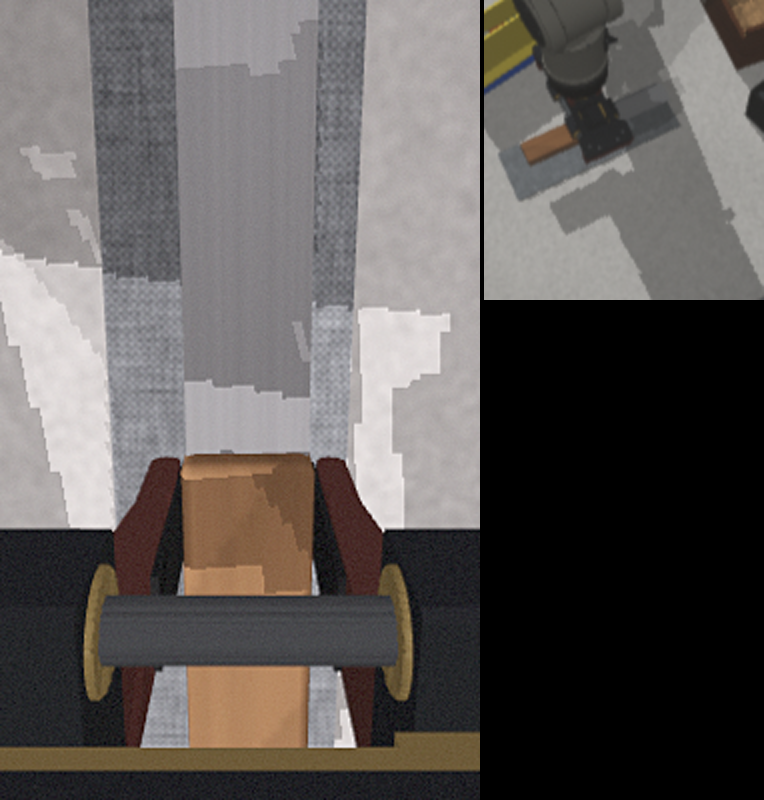

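>>> apply_moves([
  [-0.3,-0.1,0.6],
  [-0.3,-0.1,1.2],
  [-0.3,-0.1,1.6],
  [-0.3,-0.1,1.88],
  [-0.3,-0.1,1.88],
  [-0.3,-0.1,1.88],
  [-0.3,-0.1,1.88],
], turn=[0.08,0.08,0.08,0.08,0.08,0.08,0.08], gripper=[1,1,1,1,1,1,1])

```text
clock: 10.1
eef_pos: [0.6373, -0.1652, 0.0149]
tcp_rot: [-3.142, -0.0, 1.489]
ft_force: [-0.1, -0.2, -1.2]
width: 0.363
gripper_force: 30.0
```

>>> apply_moves([
  [0,0,0],
  [0,0,0],
  [0,0,0],
  [0,0,0],
  [0,0,0],
  [0,0,0],
  [0,0,0],
  [0,0,0],
], turn=[0,0,0,0,0,0,0,0], gripper=[0.5,0.4,0.3,0.2,0,0,0,0])

```text
clock: 10.77
eef_pos: [0.6372, -0.1657, 0.0151]
tcp_rot: [3.142, 0.0, 1.489]
ft_force: [0.6, -0.1, 1.0]
width: 0.932
gripper_force: 0.0
```

>>> apply_moves([
  [0,0,-1],
  [0,0,-2.5],
  [0,0,-4],
  [0,0,-5.3],
  [0,0,-5.3],
  [0,0,-5.3],
], turn=[0,0,0,0,0,0], gripper=[0,0,0,0,0,0])

```text
clock: 11.27
eef_pos: [0.6387, -0.1659, 0.1502]
tcp_rot: [3.137, 0.001, 1.488]
ft_force: [-0.7, 0.1, -1.4]
width: 1.001
gripper_force: 0.0
```

```bash
python3 - <<'E'
from h import *
go(.4273,-.1575,.2,98.5)
f=grab('wrist')
hsv=cv2.cvtColor(f['img'],cv2.COLOR_BGR2HSV)
m=((hsv[...,0]>5)&(hsv[...,0]<18)&(hsv[...,1]>90)&(hsv[...,2]>90)).astype(np.uint8); m[295:]=0;m[:,:260]=0;m[:,380:]=0
ys,xs=np.nonzero(m); print(ys.min(),ys.max(),xs.min(),xs.max())
print('handle front/rear',atz(f,np.median(xs[ys<ys.min()+10]),ys.min(),.023),atz(f,np.median(xs[ys>ys.max()-10]),ys.max(),.023))
fs=grab('side');f2=grab('scene')
# cup by yellow
for n,g in(('side',fs),('scene',f2)):
    h=cv2.cvtColor(g['img'],cv2.COLOR_BGR2HSV); m=cv2.inRange(h,(22,120,60),(34,255,255)); m[:,320:]=0
    ys,xs=np.nonzero(m); print(n,xs.min(),xs.max(),ys.min(),ys.max(),len(xs))
    h=cv2.cvtColor(__import__('pickle').load(open('F.pkl','rb'))[n]['img'],cv2.COLOR_BGR2HSV); m=cv2.inRange(h,(22,120,60),(34,255,255)); m[:,320:]=0
    ys,xs=np.nonzero(m); print(n,'old',xs.min(),xs.max(),ys.min(),ys.max(),len(xs))
E
```

```text
go lin [-0.36 -8.44 -2.03] turn -2.64 from [ 0.6387 -0.1659  0.1502] [179.7   0.   85.3] F [-0.7  0.1 -1.4] w 1.001 t 11.2667
174 288 303 339
handle front/rear [ 0.63585109 -0.14843008  0.023     ] [ 0.62744462 -0.25674076  0.023     ]
side 14 290 21 388 2112
side old 17 319 0 388 2262
scene 0 316 0 222 1578
scene old 0 314 0 222 2529
```

>>> apply_moves([
  [-0.1,-1,-1],
  [-0.2,-2.5,-2],
  [-0.3,-4,-2],
  [-0.36,-5.5,-2],
  [-0.36,-7,-2],
  [-0.36,-8.4,-2],
  [-0.36,-8.4,-2],
  [-0.36,-8.4,-2],
], turn=[-0.5,-1,-1.5,-2,-2.6,-2.6,-2.6,-2.6], gripper=[0,0,0,0,0,0,0,0])

```text
clock: 12.08
eef_pos: [0.4249, -0.1576, 0.1966]
tcp_rot: [-3.139, -0.0, 1.714]
ft_force: [1.0, 1.1, -0.1]
width: 1.003
gripper_force: 0.0
```

>>> apply_moves([
  [0,0,0],
  [0,0,0],
  [0,0,0],
], turn=[0,0,0], gripper=[0,0,0])

```text
clock: 12.33
eef_pos: [0.4284, -0.1572, 0.1973]
tcp_rot: [3.141, -0.001, 1.716]
ft_force: [0.3, 0.1, -0.5]
width: 0.998
gripper_force: 0.0
```

```bash
python3 - <<'E'
from h import *
go(.4273,-.1575,.12,98.5)
f=grab('wrist','w5.png')
a=np.radians(98.5)
for x,y in((123,21),(123,-21),(-118,21),(-118,-21)): print(proj(f,[.4273+x/1e3*np.cos(a)-y/1e3*np.sin(a),-.1575+x/1e3*np.sin(a)+y/1e3*np.cos(a),.093]).round(0))
E
```

```text
go lin [-0.01 -0.05  3.09] turn -0.03 from [ 0.4284 -0.1572  0.1973] [180.   -0.   98.3] F [ 0.3  0.1 -0.5] w 0.998 t 12.3333
[294.  33.]
[354.  33.]
[301. 329.]
[348. 329.]
```

View pics/w5.png

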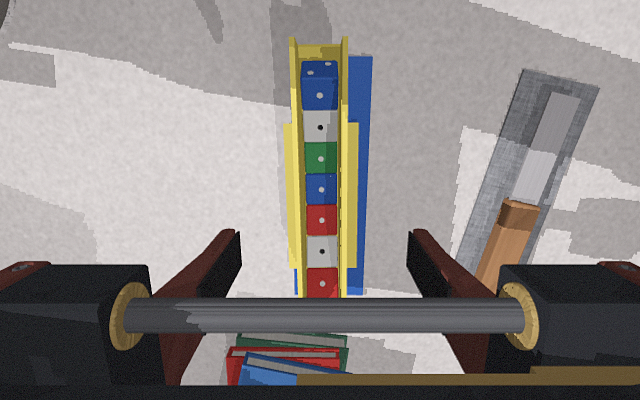

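Seven dice are visible in line (blue, white, green, blue, red, white, red). The cup's spout corners are at (292,38) and (346,38), so the cup lies about 4 mm further back and 3 mm further left than I predicted.

>>> apply_moves([
  [-0.1,-0.15,1.5],
  [-0.2,-0.15,3],
  [-0.2,-0.15,4.2],
  [-0.2,-0.15,5.05],
  [-0.2,-0.15,5.05],
  [-0.2,-0.15,5.05],
  [-0.2,-0.15,5.05],
], turn=[0,0,0,0,0,0,0], gripper=[0,0,0,0,0,0,0])

```text
clock: 12.97
eef_pos: [0.4254, -0.1629, 0.0723]
tcp_rot: [3.14, 0.0, 1.716]
ft_force: [-0.0, 0.0, 0.5]
width: 0.999
gripper_force: 0.0
```

>>> apply_moves([
  [0,0,0],
  [0,0,0],
  [0,0,0],
  [0,0,0],
  [0,0,0],
  [0,0,0],
  [0,0,0],
  [0,0,0],
], turn=[0,0,0,0,0,0,0,0], gripper=[0.3,0.4,0.5,0.55,0.6,0.65,0.7,0.8])

```text
clock: 13.63
eef_pos: [0.4245, -0.1629, 0.0715]
tcp_rot: [3.141, 0.0, 1.716]
ft_force: [-0.1, 0.1, 1.1]
width: 0.477
gripper_force: 30.0
```

>>> apply_moves([
  [0,0,0],
  [0,0,0],
  [0,0,0],
  [0,0,0],
  [0,0,0],
], turn=[0,0,0,0,0], gripper=[1,1,1,1,1])

```text
clock: 14.05
eef_pos: [0.4245, -0.1629, 0.0715]
tcp_rot: [3.141, 0.0, 1.716]
ft_force: [0.8, 1.0, 2.2]
width: 0.48
gripper_force: 30.0
```

>>> apply_moves([
  [0,0,-0.2],
  [0,0,-0.5],
  [0,0,-1],
  [0,0,-1.5],
  [0,0,-1.8],
  [0,0,-2],
  [0,0,-2],
], turn=[0,0,0,0,0,0,0], gripper=[1,1,1,1,1,1,1])

```text
clock: 14.63
eef_pos: [0.4244, -0.1631, 0.1222]
tcp_rot: [3.141, 0.001, 1.715]
ft_force: [-0.5, -0.8, -4.0]
width: 0.481
gripper_force: 29.9
```

```bash
python3 - <<'E'
from h import *
s=r.get_state(); print(s['gripper_force'],s['ft_torque'])
go(*bx(-.085-.070-.03),.168,81.8)
f=grab('wrist');f2=grab('side'); mont('m6.png',f2,f,w=(100,330,190,350),w2=(0,300,240,420),k=2)
E
```

```text
29.94954228401184 [ 0.03685484 -0.10635742 -0.00722704]
go lin [ 6.02  6.4  -1.83] turn 3.3 from [ 0.4244 -0.1631  0.1222] [179.9   0.   98.3] F [-0.5 -0.8 -4. ] w 0.481 t 14.6333
```

View pics/m6.png

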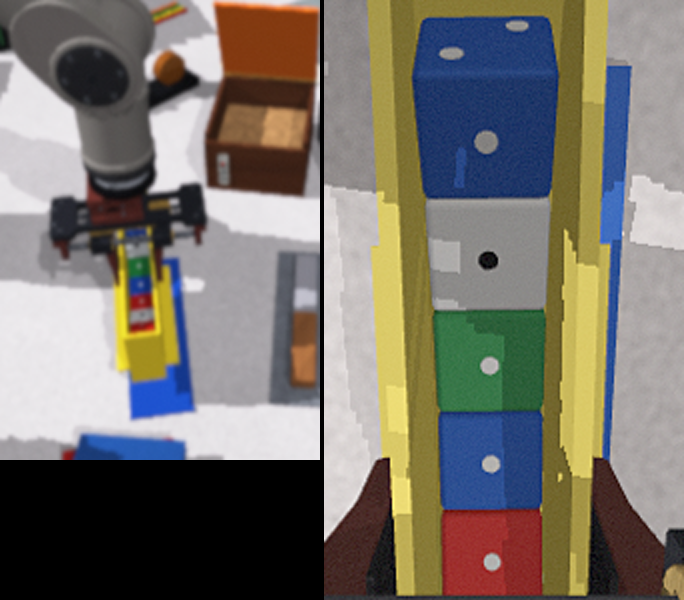

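>>> apply_moves([
  [0.1,0.12,-0.1],
  [0.35,0.42,-0.2],
  [0.68,0.81,-0.3],
  [1.02,1.22,-0.39],
  [1.35,1.61,-0.39],
  [1.65,1.97,-0.39],
  [1.85,2.21,-0.39],
  [1.95,2.33,-0.39],
], turn=[0,0,0,0,0,0,0,0], gripper=[1,1,1,1,1,1,1,1])

```text
clock: 15.4
eef_pos: [0.4758, -0.1047, 0.131]
tcp_rot: [3.141, -0.001, 1.717]
ft_force: [0.1, 0.3, -4.1]
width: 0.476
gripper_force: 29.9
```

>>> apply_moves([
  [0.1,0.12,-0.1],
  [0.35,0.42,-0.2],
  [0.68,0.81,-0.3],
  [1.02,1.22,-0.39],
  [1.35,1.61,-0.39],
  [1.65,1.97,-0.39],
  [1.85,2.21,-0.39],
  [1.95,2.33,-0.39],
], turn=[0,0,0,0,0,0,0,0], gripper=[1,1,1,1,1,1,1,1])

```text
clock: 16.07
eef_pos: [0.5264, -0.0479, 0.1408]
tcp_rot: [3.141, -0.001, 1.717]
ft_force: [0.4, -0.3, -4.4]
width: 0.477
gripper_force: 29.9
```

>>> apply_moves([
  [0,0,0],
  [0,0,0],
  [0,0,0],
  [0,0,0],
  [0,0,0],
  [0,0,0],
  [0,0,0],
  [0,0,0],
], turn=[0.15,0.5,1,1.6,2.2,2.8,3.15,3.3], gripper=[1,1,1,1,1,1,1,1])

```text
clock: 16.73
eef_pos: [0.5248, -0.0504, 0.1406]
tcp_rot: [-3.141, 0.001, 1.425]
ft_force: [0.3, -0.8, -4.6]
width: 0.477
gripper_force: 29.9
```

```bash
cat >> h.py <<'E'
def boxpos():
    s=r.get_state(); a=np.radians(81.8); d=s['eef_pos'][:2]-np.array([.5875,.192])
    print('box x %.4f y %.4f z %.4f'%(d@[np.cos(a),np.sin(a)],d@[-np.sin(a),np.cos(a)],s['eef_pos'][2]),'F',np.round(s['ft_force'],1),'w',round(s['width'],3),'rot',np.degrees(s['tcp_rot']).round(1),'t',s['clock'])
def green(f):
    h=cv2.cvtColor(f['img'],cv2.COLOR_BGR2HSV); m=cv2.inRange(h,(45,110,40),(80,255,255)); n,l,st,c=cv2.connectedComponentsWithStats(m)
    return [(st[i,4],c[i].round(0).tolist()) for i in range(1,n) if st[i,4]>15]
E
python3 - <<'E'
from h import *
boxpos(); go(*bx(-.185,-.015),.1515,81.8)
for n in('wrist','side','scene'): print(n,green(grab(n)))
E
```

```text
box x -0.2488 y 0.0275 z 0.1406 F [ 0.3 -0.8 -4.6] w 0.477 rot [-180.     0.    81.6] t 16.7333
go lin [ 2.56  1.69 -0.44] turn -0.03 from [ 0.5248 -0.0504  0.1406] [-180.     0.    81.6] F [ 0.3 -0.8 -4.6] w 0.477 t 16.7333
wrist [(np.int32(2615), [321.0, 180.0])]
side [(np.int32(248), [158.0, 46.0]), (np.int32(890), [200.0, 78.0]), (np.int32(319), [188.0, 83.0]), (np.int32(225), [181.0, 90.0]), (np.int32(113), [175.0, 100.0]), (np.int32(47), [300.0, 198.0]), (np.int32(17), [1.0, 258.0])]
scene [(np.int32(204), [427.0, 5.0])]
```

>>> apply_moves([
  [0.1,0.1,-0.15],
  [0.4,0.3,-0.35],
  [0.8,0.6,-0.44],
  [1.3,0.9,-0.44],
  [1.8,1.25,-0.44],
  [2.2,1.5,-0.44],
  [2.45,1.65,-0.44],
  [2.56,1.69,-0.44],
], turn=[0,0,0,0,0,0,0,0], gripper=[1,1,1,1,1,1,1,1])

```text
clock: 17.55
eef_pos: [0.5773, 0.0098, 0.1516]
tcp_rot: [-3.142, -0.001, 1.43]
ft_force: [0.4, 0.3, -3.7]
width: 0.476
gripper_force: 29.9
```

>>> apply_moves([
  [0.1,0,0],
  [0.3,0,0],
  [0.5,0,0],
  [0.7,0,0],
  [0.8,0,0],
  [0.8,0,0],
  [0.8,0,0],
], turn=[0,0,0,0,0,0,0], gripper=[1,1,1,1,1,1,1])

```text
clock: 18.13
eef_pos: [0.5791, 0.0275, 0.1519]
tcp_rot: [3.142, 0.0, 1.428]
ft_force: [0.2, -0.5, -4.3]
width: 0.476
gripper_force: 29.9
```

```bash
python3 - <<'E'
from h import *
boxpos()
for n in('wrist','side'): print(n,green(grab(n))[-3:])
f=[]
for i in range(4): grab('wrist'); f.append(r.get_state()['ft_force'])
boxpos();print(np.mean(f,0))
E
```

```text
box x -0.1640 y -0.0151 z 0.1519 F [ 0.2 -0.5 -4.3] w 0.476 rot [180.    0.   81.8] t 18.1333
wrist [(np.int32(2616), [321.0, 180.0])]
side [(np.int32(49), [320.0, 177.0]), (np.int32(18), [5.0, 228.0]), (np.int32(17), [133.0, 384.0])]
box x -0.1643 y -0.0153 z 0.1518 F [-0.5 -0.1 -4.4] w 0.476 rot [-180.     0.    81.8] t 18.4333
[-0.04703188 -0.25037661 -4.28808911]
```

>>> apply_moves([
  [0.1,0,0],
  [0.2,0,0],
  [0.3,0,0],
  [0.38,0,-0.06],
  [0.44,0,-0.13],
  [0.5,0,-0.2],
  [0.57,0,-0.27],
  [0.57,0,-0.27],
], turn=[0,0,0,0,0,0,0,0], gripper=[1,1,1,1,1,1,1,1])

```text
clock: 19.1
eef_pos: [0.5812, 0.0419, 0.159]
tcp_rot: [3.141, 0.0, 1.428]
ft_force: [-1.9, -3.3, -3.6]
width: 0.48
gripper_force: 30.0
```

```bash
cat >> h.py <<'E'
def cupw(x,y,z,th):
    """world of cup point (m) when tilted th in the grip"""
    s=r.get_state(); R=Ro.from_euler('xyz',s['tcp_rot']).as_matrix(); g=s['eef_pos']-.008*R[:,2]
    x+=.0015; z-=.0765
    X=x*np.cos(th)+z*np.sin(th); Z=-x*np.sin(th)+z*np.cos(th)
    return g+X*R[:,0]-y*R[:,1]-Z*R[:,2]
def avgF(n=4):
    F=[];T=[]
    for i in range(n): fr=grab('wrist'); s=r.get_state();F.append(s['ft_force']);T.append(s['ft_torque'])
    print('F',np.mean(F,0).round(2),'T',np.mean(T,0).round(3)); return fr
E
python3 - <<'E'
from h import *
boxpos(); f=avgF(); print(green(f))
for th in(0,.05,.1,.2): print(th,proj(f,cupw(.033,0,.0427,th)).round(1),proj(f,cupw(.123,.021,.09,th)).round(1))
E
```

```text
box x -0.1495 y -0.0152 z 0.1590 F [-1.9 -3.3 -3.6] w 0.48 rot [180.    0.   81.8] t 19.1
F [-0.58 -2.23 -3.48] T [-0.671  0.15  -0.019]
[(np.int32(2546), [321.0, 188.0])]
0 [326.8 178.2] [265.8 -56.8]
0.05 [326.7 180.6] [268.7 -49.9]
0.1 [326.7 183.2] [271.4 -42.8]
0.2 [326.7 188.8] [276.1 -27.8]
```

```bash
cat >> h.py <<'E'
def runs(f,c0=306,c1=336):
    h=cv2.cvtColor(f['img'][:298,c0:c1],cv2.COLOR_BGR2HSV); out=[]
    for v in range(298):
        H,S,V=np.median(h[v],0)
        k='Y' if S>90 and 20<H<38 else 'G' if S>90 and 40<H<85 else 'B' if S>90 and 95<H<130 else 'R' if S>90 and (H<10 or H>170) else 'O' if S>70 and H<20 else 'W' if S<40 and V>60 else '-'
        if not out or out[-1][0]!=k: out.append([k,v,v])
        out[-1][2]=v
    return ' '.join('%s%d-%d'%tuple(o) for o in out if o[2]-o[1]>4)
E
python3 -c "
from h import *
print(runs(grab('wrist')))"
```

```text
Y0-26 B27-108 W109-163 G164-213 B214-263 R265-297
```

>>> apply_moves([
  [0.04,0,-0.03],
  [0.08,0,-0.06],
  [0.12,0,-0.1],
  [0.16,0,-0.14],
  [0.2,0,-0.18],
  [0.24,0,-0.21],
  [0.28,0,-0.25],
  [0.28,0,-0.25],
], turn=[0,0,0,0,0,0,0,0], gripper=[1,1,1,1,1,1,1,1])

```text
clock: 20.02
eef_pos: [0.5823, 0.0488, 0.1651]
tcp_rot: [3.141, -0.0, 1.428]
ft_force: [-0.9, -3.6, -3.5]
width: 0.474
gripper_force: 30.0
```

```bash
python3 -c "
from h import *
boxpos();f=avgF(3);print(runs(f),green(f))
for th in(.1,.15,.2,.25,.3): print(th,proj(f,cupw(.033,0,.0427,th)).round(1)+2)"
```

```text
box x -0.1424 y -0.0152 z 0.1651 F [-0.9 -3.6 -3.5] w 0.474 rot [180.   -0.   81.8] t 20.0167
F [-0.48 -2.72 -2.95] T [-0.77   0.182 -0.051]
O0-13 Y14-39 B40-115 W116-170 G171-220 B221-270 R272-297 [(np.int32(2502), [321.0, 195.0])]
0.1 [328.7 185.2]
0.15 [328.6 187.9]
0.2 [328.6 190.7]
0.25 [328.6 193.7]
0.3 [328.6 196.7]
```

>>> apply_moves([
  [0.02,0,-0.02],
  [0.04,0,-0.03],
  [0.06,0,-0.05],
  [0.09,0,-0.06],
  [0.12,0,-0.08],
  [0.14,0,-0.1],
  [0.16,0,-0.11],
  [0.16,0,-0.11],
], turn=[0,0,0,0,0,0,0,0], gripper=[1,1,1,1,1,1,1,1])

```text
clock: 20.83
eef_pos: [0.5828, 0.0527, 0.1677]
tcp_rot: [3.141, -0.0, 1.428]
ft_force: [-1.3, -4.2, -3.7]
width: 0.477
gripper_force: 30.0
```

```bash
python3 -c "
from h import *
boxpos();f=avgF(2);print(runs(f),green(f))
for th in(.25,.3,.35,.4): print(th,proj(f,cupw(.033,0,.0427,th)).round(1)+2)"
```

```text
box x -0.1386 y -0.0153 z 0.1677 F [-1.3 -4.2 -3.7] w 0.477 rot [180.   -0.   81.8] t 20.8333
F [-1.43 -3.75 -3.42] T [-0.933  0.128 -0.078]
O0-21 Y22-38 B40-113 W114-167 G169-218 B219-269 R270-297 [(np.int32(2488), [321.0, 193.0])]
0.25 [328.6 193.6]
0.3 [328.5 196.7]
0.35 [328.5 199.8]
0.4 [328.5 203. ]
```

>>> apply_moves([
  [0.02,0,-0.02],
  [0.04,0,-0.03],
  [0.06,0,-0.05],
  [0.09,0,-0.06],
  [0.12,0,-0.08],
  [0.14,0,-0.1],
  [0.16,0,-0.11],
  [0.16,0,-0.11],
], turn=[0,0,0,0,0,0,0,0], gripper=[1,1,1,1,1,1,1,1])

```text
clock: 21.6
eef_pos: [0.5834, 0.0567, 0.1705]
tcp_rot: [3.141, -0.0, 1.428]
ft_force: [-0.8, -3.5, -2.9]
width: 0.474
gripper_force: 30.0
```

```bash
python3 -c "
from h import *
boxpos();f=avgF(2);print(runs(f),green(f))
f=grab('side','sA.png');f2=grab('scene','scA.png')"
```

```text
box x -0.1345 y -0.0153 z 0.1705 F [-0.8 -3.5 -2.9] w 0.474 rot [180.   -0.   81.8] t 21.6
F [-0.6 -3.1 -3.6] T [-0.88   0.117 -0.042]
O0-23 B25-99 W100-155 G156-206 B207-256 R257-297 [(np.int32(2531), [321.0, 181.0])]
```

>>> apply_moves([
  [0.02,0,-0.01],
  [0.04,0,-0.02],
  [0.06,0,-0.03],
  [0.08,0,-0.04],
  [0.1,0,-0.05],
  [0.12,0,-0.06],
  [0.13,0,-0.07],
  [0.13,0,-0.07],
], turn=[0,0,0,0,0,0,0,0], gripper=[1,1,1,1,1,1,1,1])

```text
clock: 22.47
eef_pos: [0.5838, 0.0598, 0.1721]
tcp_rot: [3.141, -0.0, 1.428]
ft_force: [-0.4, -3.2, -4.1]
width: 0.478
gripper_force: 30.0
```

```bash
python3 -c "
from h import *
boxpos();f=avgF(2);print(runs(f),green(f))"
```

```text
box x -0.1314 y -0.0152 z 0.1721 F [-0.4 -3.2 -4.1] w 0.478 rot [180.   -0.   81.8] t 22.4667
F [-0.3  -3.48 -3.66] T [-0.837  0.06  -0.064]
O0-20 B21-91 W93-147 G148-198 B199-249 R250-297 [(np.int32(2556), [321.0, 173.0])]
```

>>> apply_moves([
  [0.02,0,-0.01],
  [0.04,0,-0.02],
  [0.06,0,-0.03],
  [0.08,0,-0.04],
  [0.1,0,-0.05],
  [0.12,0,-0.06],
  [0.13,0,-0.07],
  [0.13,0,-0.07],
], turn=[0,0,0,0,0,0,0,0], gripper=[1,1,1,1,1,1,1,1])

```text
clock: 23.23
eef_pos: [0.5843, 0.063, 0.1739]
tcp_rot: [3.141, -0.0, 1.428]
ft_force: [-1.2, -3.4, -4.0]
width: 0.476
gripper_force: 30.0
```

```bash
python3 -c "
from h import *
boxpos();f=avgF(2);print(runs(f),green(f))"
```

```text
box x -0.1281 y -0.0152 z 0.1739 F [-1.2 -3.4 -4. ] w 0.476 rot [180.   -0.   81.8] t 23.2333
F [-0.23 -2.82 -3.29] T [-0.832  0.089 -0.014]
O0-18 B20-86 W88-142 G143-194 B195-244 R245-296 [(np.int32(2569), [321.0, 168.0])]
```

>>> apply_moves([
  [0.02,0,-0.01],
  [0.04,0,-0.02],
  [0.06,0,-0.03],
  [0.08,0,-0.03],
  [0.1,0,-0.04],
  [0.12,0,-0.05],
  [0.13,0,-0.06],
  [0.13,0,-0.06],
], turn=[0,0,0,0,0,0,0,0], gripper=[1,1,1,1,1,1,1,1])

```text
clock: 24.0
eef_pos: [0.5848, 0.0663, 0.1754]
tcp_rot: [3.141, -0.0, 1.428]
ft_force: [-0.7, -2.5, -3.4]
width: 0.477
gripper_force: 30.0
```

```bash
python3 -c "
from h import *
boxpos();f=avgF(2);print(runs(f),green(f));grab('side','sB.png');grab('scene','scB.png')"
```

```text
box x -0.1248 y -0.0152 z 0.1754 F [-0.7 -2.5 -3.4] w 0.477 rot [180.   -0.   81.8] t 24.0
F [-0.54 -2.79 -3.58] T [-0.831  0.088 -0.026]
O0-14 B16-82 W83-138 G139-190 B191-240 R241-292 [(np.int32(2556), [321.0, 164.0])]
```

>>> apply_moves([
  [0.02,0,-0.01],
  [0.04,0,-0.02],
  [0.06,0,-0.03],
  [0.08,0,-0.03],
  [0.1,0,-0.04],
  [0.12,0,-0.05],
  [0.13,0,-0.06],
  [0.13,0,-0.06],
], turn=[0,0,0,0,0,0,0,0], gripper=[1,1,1,1,1,1,1,1])

```text
clock: 24.87
eef_pos: [0.5853, 0.0696, 0.1769]
tcp_rot: [3.141, -0.0, 1.428]
ft_force: [-0.9, -3.0, -4.3]
width: 0.477
gripper_force: 30.0
```

```bash
python3 -c "
from h import *
boxpos();f=avgF(2);print(runs(f),green(f))
for th in(.3,.4,.5): print(th,'lip',proj(f,cupw(.121,0,.057,th)).round(0),'spout top',proj(f,cupw(.123,.021,.09,th)).round(0),'foot corner',proj(f,cupw(.06,.038,.004,th)).round(0))
"
```

```text
box x -0.1215 y -0.0152 z 0.1769 F [-0.9 -3.  -4.3] w 0.477 rot [180.   -0.   81.8] t 24.8667
F [-0.72 -3.08 -2.84] T [-0.756  0.044 -0.029]
O0-16 B17-26 W28-91 G92-145 B146-196 R198-247 W248-297 [(np.int32(2815), [321.0, 118.0])]
0.3 lip [327.  32.] spout top [280. -12.] foot corner [272. 159.]
0.4 lip [326.  48.] spout top [284.   4.] foot corner [273. 170.]
0.5 lip [326.  63.] spout top [286.  20.] foot corner [274. 182.]
```

>>> apply_moves([
  [0.02,0,-0.01],
  [0.04,0,-0.02],
  [0.06,0,-0.03],
  [0.08,0,-0.03],
  [0.1,0,-0.04],
  [0.12,0,-0.05],
  [0.13,0,-0.06],
  [0.13,0,-0.06],
], turn=[0,0,0,0,0,0,0,0], gripper=[1,1,1,1,1,1,1,1])

```text
clock: 25.63
eef_pos: [0.5857, 0.0727, 0.1784]
tcp_rot: [3.141, -0.0, 1.428]
ft_force: [0.0, -3.4, -3.6]
width: 0.473
gripper_force: 30.0
```

```bash
python3 -c "
from h import *
boxpos();f=avgF(2);print(runs(f),green(f))
fs=grab('side');mont('m7.png',f,fs,w=(0,300,240,420),w2=(100,300,230,410),k=2)"
```

```text
box x -0.1184 y -0.0152 z 0.1784 F [ 0.  -3.4 -3.6] w 0.473 rot [180.   -0.   81.8] t 25.6333
F [-0.75 -2.54 -3.01] T [-0.792  0.059 -0.05 ]
O0-21 B23-31 W32-94 G96-148 B149-199 R200-249 W252-297 [(np.int32(2726), [321.0, 122.0])]
```

View pics/m7.png

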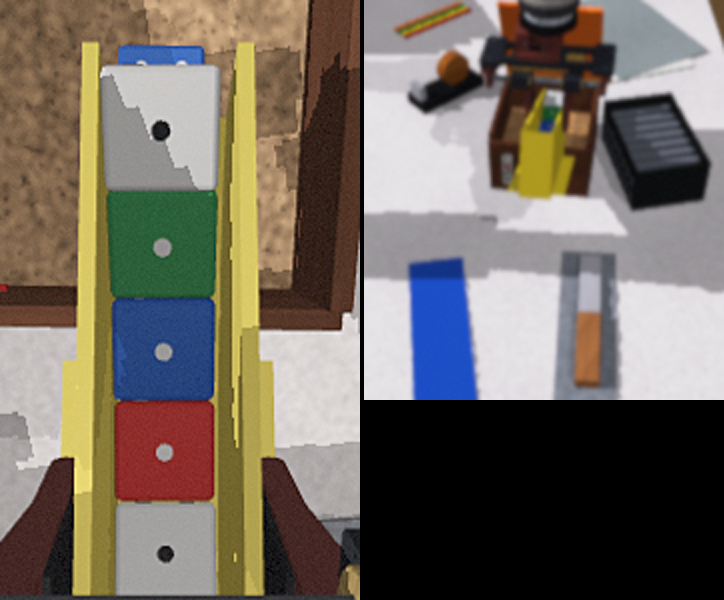

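The blue die has dropped: a strip of it shows on the cork beyond the spout, around (160,55) in the left half. White is now at the lip, followed by green, blue, red, white and red.

>>> apply_moves([
  [0.02,0,-0.01],
  [0.04,0,-0.02],
  [0.06,0,-0.03],
  [0.08,0,-0.03],
  [0.1,0,-0.04],
  [0.12,0,-0.05],
  [0.13,0,-0.05],
  [0.13,0,-0.05],
], turn=[0,0,0,0,0,0,0,0], gripper=[1,1,1,1,1,1,1,1])

```text
clock: 26.45
eef_pos: [0.5862, 0.0758, 0.1796]
tcp_rot: [3.142, -0.0, 1.428]
ft_force: [-1.1, -2.9, -2.8]
width: 0.476
gripper_force: 30.0
```

```bash
python3 -c "
from h import *
boxpos();f=avgF(2);print(runs(f),green(f))"
```

```text
box x -0.1152 y -0.0152 z 0.1796 F [-1.1 -2.9 -2.8] w 0.476 rot [180.   -0.   81.8] t 26.45
F [-0.6  -2.85 -2.89] T [-0.803  0.092 -0.067]
O0-27 W30-92 G93-146 B147-197 R198-245 W249-297 [(np.int32(2764), [321.0, 119.0])]
```

>>> apply_moves([
  [0.02,0,-0.01],
  [0.04,0,-0.02],
  [0.06,0,-0.02],
  [0.08,0,-0.03],
  [0.1,0,-0.03],
  [0.12,0,-0.04],
  [0.13,0,-0.04],
  [0.13,0,-0.04],
], turn=[0,0,0,0,0,0,0,0], gripper=[1,1,1,1,1,1,1,1])

```text
clock: 27.22
eef_pos: [0.5867, 0.0791, 0.1807]
tcp_rot: [3.141, -0.0, 1.428]
ft_force: [-0.8, -2.5, -1.6]
width: 0.479
gripper_force: 30.0
```

```bash
python3 -c "
from h import *
boxpos();f=avgF(2);print(runs(f),green(f))"
```

```text
box x -0.1118 y -0.0153 z 0.1807 F [-0.8 -2.5 -1.6] w 0.479 rot [180.   -0.   81.8] t 27.2167
F [-0.74 -2.74 -1.88] T [-0.794  0.178 -0.004]
W0-24 O25-33 G38-98 B99-151 R152-202 W203-252 R254-297 [(np.int32(3265), [321.0, 67.0])]
```

>>> apply_moves([
  [0.02,0,-0.01],
  [0.04,0,-0.02],
  [0.06,0,-0.02],
  [0.08,0,-0.03],
  [0.1,0,-0.03],
  [0.12,0,-0.04],
  [0.13,0,-0.04],
  [0.13,0,-0.04],
], turn=[0,0,0,0,0,0,0,0], gripper=[1,1,1,1,1,1,1,1])

```text
clock: 27.98
eef_pos: [0.5871, 0.0823, 0.1816]
tcp_rot: [3.142, -0.0, 1.428]
ft_force: [0.5, -2.7, -2.6]
width: 0.478
gripper_force: 30.0
```

```bash
python3 -c "
from h import *
boxpos();f=avgF(2);print(runs(f),green(f))"
```

```text
box x -0.1086 y -0.0152 z 0.1816 F [ 0.5 -2.7 -2.6] w 0.478 rot [180.   -0.   81.8] t 27.9833
F [-0.68 -2.87 -2.84] T [-0.753  0.062 -0.023]
W0-28 O30-38 G44-101 B103-154 R155-204 W207-255 R257-297 [(np.int32(3102), [321.0, 72.0])]
```

>>> apply_moves([
  [0.01,0,0],
  [0.02,0,-0.01],
  [0.03,0,-0.01],
  [0.04,0,-0.01],
  [0.05,0,-0.01],
  [0.06,0,-0.02],
  [0.07,0,-0.02],
  [0.07,0,-0.02],
], turn=[0,0,0,0,0,0,0,0], gripper=[1,1,1,1,1,1,1,1])

```text
clock: 28.75
eef_pos: [0.5874, 0.084, 0.1821]
tcp_rot: [3.141, -0.0, 1.428]
ft_force: [-0.0, -3.2, -2.3]
width: 0.475
gripper_force: 30.0
```

```bash
python3 -c "
from h import *
boxpos();f=avgF(2);print(runs(f),green(f))"
```

```text
box x -0.1069 y -0.0153 z 0.1821 F [-0.  -3.2 -2.3] w 0.475 rot [180.   -0.   81.8] t 28.75
F [-0.36 -3.42 -2.09] T [-0.803  0.076 -0.062]
W0-31 O32-40 G46-103 B105-156 R157-204 W208-256 R258-297 [(np.int32(3061), [321.0, 74.0])]
```

>>> apply_moves([
  [0.01,0,0],
  [0.02,0,-0.01],
  [0.03,0,-0.01],
  [0.04,0,-0.01],
  [0.05,0,-0.01],
  [0.06,0,-0.02],
  [0.07,0,-0.02],
  [0.07,0,-0.02],
], turn=[0,0,0,0,0,0,0,0], gripper=[1,1,1,1,1,1,1,1])

```text
clock: 29.52
eef_pos: [0.5876, 0.0857, 0.1826]
tcp_rot: [-3.142, -0.0, 1.428]
ft_force: [-0.3, -2.8, -1.7]
width: 0.475
gripper_force: 30.0
```

```bash
python3 -c "
from h import *
boxpos();f=avgF(2);print(runs(f),green(f))"
```

```text
box x -0.1052 y -0.0152 z 0.1826 F [-0.3 -2.8 -1.7] w 0.475 rot [-180.    -0.    81.8] t 29.5167
F [-0.77 -2.59 -2.21] T [-0.82   0.072 -0.031]
W0-33 O35-43 G47-103 B105-157 R159-207 W210-258 R260-297 [(np.int32(2983), [321.0, 75.0])]
```

>>> apply_moves([
  [0.01,0,0],
  [0.02,0,-0.01],
  [0.03,0,-0.01],
  [0.04,0,-0.01],
  [0.05,0,-0.01],
  [0.06,0,-0.02],
  [0.07,0,-0.02],
  [0.07,0,-0.02],
], turn=[0,0,0,0,0,0,0,0], gripper=[1,1,1,1,1,1,1,1])

```text
clock: 30.28
eef_pos: [0.5879, 0.0876, 0.1831]
tcp_rot: [3.141, -0.0, 1.428]
ft_force: [-0.8, -3.5, -1.3]
width: 0.478
gripper_force: 30.0
```

```bash
python3 -c "
from h import *
boxpos();f=avgF(2);print(runs(f),green(f))"
```

```text
box x -0.1033 y -0.0153 z 0.1831 F [-0.8 -3.5 -1.3] w 0.478 rot [180.   -0.   81.8] t 30.2833
F [ 0.07 -2.71 -1.75] T [-0.831  0.029 -0.051]
G0-8 G11-27 G31-36 G40-46 G49-54 B55-114 R115-165 W167-215 R217-265 Y267-297 [(np.int32(1890), [319.0, 26.0])]
```

Green has dropped, which makes three. Now I bring the cup back level by resting the underside of its spout on the wall edge while lowering and retracting gently.

>>> apply_moves([
  [-0.01,0,0.03],
  [-0.04,0,0.07],
  [-0.08,0,0.11],
  [-0.13,0,0.15],
  [-0.19,0,0.19],
  [-0.25,0,0.23],
  [-0.3,0,0.26],
  [-0.35,0,0.28],
], turn=[0,0,0,0,0,0,0,0], gripper=[1,1,1,1,1,1,1,1])

```text
clock: 31.05
eef_pos: [0.5866, 0.0792, 0.1761]
tcp_rot: [3.141, -0.001, 1.428]
ft_force: [0.1, 1.8, -0.6]
width: 0.474
gripper_force: 30.0
```

>>> apply_moves([
  [-0.05,0,0.04],
  [-0.13,0,0.09],
  [-0.22,0,0.14],
  [-0.31,0,0.2],
  [-0.4,0,0.25],
  [-0.48,0,0.3],
  [-0.54,0,0.34],
  [-0.58,0,0.36],
], turn=[0,0,0,0,0,0,0,0], gripper=[1,1,1,1,1,1,1,1])

```text
clock: 31.72
eef_pos: [0.5847, 0.0637, 0.1671]
tcp_rot: [3.141, 0.0, 1.427]
ft_force: [-1.0, -2.3, 4.8]
width: 0.481
gripper_force: 30.0
```

```bash
python3 -c "
from h import *
boxpos();f=avgF(2);print(runs(f),green(f))
for th in(.3,.4,.5,.6): print(th,'spout top',proj(f,cupw(.123,.021,.09,th)).round(0))
h=cv2.cvtColor(f['img'],cv2.COLOR_BGR2HSV);m=cv2.inRange(h,(22,110,60),(36,255,255))
print([ (c,np.nonzero(m[:,c])[0][:1]) for c in (276,280,284,288,292,296,348,352,356,360,364)])"
```

```text
box x -0.1274 y -0.0155 z 0.1671 F [-1.  -2.3  4.8] w 0.481 rot [180.    0.   81.8] t 31.7167
F [-0.34 -2.26  4.41] T [-0.42   0.005  0.032]
G4-12 B13-20 B23-97 R99-151 W152-202 R203-252 Y253-297 [(np.int32(458), [319.0, 6.0])]
0.3 spout top [280. -13.]
0.4 spout top [283.   3.]
0.5 spout top [286.  19.]
0.6 spout top [289.  35.]
[(276, array([177])), (280, array([17])), (284, array([18])), (288, array([24])), (292, array([96])), (296, array([152])), (348, array([149])), (352, array([54])), (356, array([39])), (360, array([18])), (364, array([18]))]
```

>>> apply_moves([
  [-0.05,0,0.04],
  [-0.13,0,0.11],
  [-0.22,0,0.19],
  [-0.31,0,0.27],
  [-0.4,0,0.36],
  [-0.48,0,0.43],
  [-0.54,0,0.49],
  [-0.58,0,0.53],
], turn=[0,0,0,0,0,0,0,0], gripper=[1,1,1,1,1,1,1,1])

```text
clock: 32.48
eef_pos: [0.5826, 0.0496, 0.1535]
tcp_rot: [3.141, 0.0, 1.427]
ft_force: [0.5, -2.7, 2.6]
width: 0.476
gripper_force: 30.0
```

>>> apply_moves([
  [-0.05,0,0.05],
  [-0.13,0,0.13],
  [-0.22,0,0.23],
  [-0.31,0,0.34],
  [-0.4,0,0.45],
  [-0.48,0,0.54],
  [-0.54,0,0.6],
  [-0.58,0,0.64],
], turn=[0,0,0,0,0,0,0,0], gripper=[1,1,1,1,1,1,1,1])

```text
clock: 33.15
eef_pos: [0.5797, 0.0356, 0.1372]
tcp_rot: [-3.14, 0.0, 1.428]
ft_force: [-0.3, -0.3, -0.3]
width: 0.474
gripper_force: 30.0
```

```bash
cat >> h.py <<'E'
def spout(f):
    h=cv2.cvtColor(f['img'],cv2.COLOR_BGR2HSV);m=cv2.inRange(h,(22,110,60),(36,255,255))
    print('spout rows',[(c,int(np.nonzero(m[:,c])[0][0])) for c in range(268,372,4) if m[:,c].any()])
    for th in(0,.1,.2,.3): print(th,proj(f,cupw(.123,.021,.09,th)).round(0),'foot',proj(f,cupw(.06,.038,.004,th)).round(0))
E
python3 -c "
from h import *
boxpos();f=avgF(2);print(runs(f),green(f))
spout(f)"
```

```text
box x -0.1559 y -0.0146 z 0.1372 F [-0.3 -0.3 -0.3] w 0.474 rot [-179.9    0.    81.8] t 33.15
F [-0.56 -1.77 -1.27] T [-0.186 -0.048  0.025]
Y0-132 B133-202 R204-246 W248-291 R292-297 []
spout rows [(268, 0), (272, 0), (276, 0), (280, 0), (284, 0), (288, 0), (292, 0), (296, 0), (300, 0), (304, 0), (308, 0), (312, 0), (316, 0), (320, 0), (324, 0), (328, 0), (332, 0), (336, 0), (340, 0), (344, 0), (348, 0), (352, 0), (356, 0), (360, 0), (364, 0), (368, 0)]
0 [266. -57.] foot [266. 124.]
0.1 [271. -43.] foot [268. 135.]
0.2 [276. -28.] foot [270. 147.]
0.3 [280. -13.] foot [272. 159.]
```

>>> apply_moves([
  [0,0,-0.1],
  [-0.1,0,-0.3],
  [-0.3,0,-0.5],
  [-0.7,0,-0.6],
  [-1.2,0,-0.6],
  [-1.7,0,-0.6],
  [-2.1,0,-0.6],
  [-2.3,0,-0.6],
], turn=[0,0,0,0,0,0,0,0], gripper=[1,1,1,1,1,1,1,1])

```text
clock: 33.92
eef_pos: [0.5715, -0.0245, 0.1525]
tcp_rot: [-3.141, 0.001, 1.424]
ft_force: [-0.6, 0.4, -2.8]
width: 0.475
gripper_force: 30.0
```

>>> apply_moves([
  [-0.1,0,0],
  [-0.3,0,0],
  [-0.6,0,0],
  [-1,0,0],
  [-1.4,0,0],
  [-1.7,0,0],
  [-1.9,0,0],
  [-2,0,0],
], turn=[-0.15,-0.5,-1,-1.6,-2.2,-2.8,-3.15,-3.3], gripper=[1,1,1,1,1,1,1,1])

```text
clock: 34.58
eef_pos: [0.5648, -0.0714, 0.1526]
tcp_rot: [-3.141, -0.0, 1.717]
ft_force: [-0.8, -0.4, -2.7]
width: 0.476
gripper_force: 30.0
```

```bash
python3 -c "
from h import *
go(.4245,-.163,.10,98.3);f=avgF(2);print(runs(f)); spout(f)
h=cv2.cvtColor(f['img'],cv2.COLOR_BGR2HSV);m=cv2.inRange(h,(22,110,60),(36,255,255))
print([(v,int(np.nonzero(m[v])[0][0]),int(np.nonzero(m[v])[0][-1])) for v in range(90,180,6)])
fs=grab('side')
# pad & dice-in-box & pan check by colours in side view
h=cv2.cvtColor(fs['img'],cv2.COLOR_BGR2HSV)
a=np.array([proj(fs,[*bx(x,y),.06]) for x in(-.075,.075) for y in(-.07,.07)]).round(0);print(a.tolist())
for n,lo,hi in(('G',(45,110,40),(85,255,255)),('B',(100,110,40),(125,255,255))):
    m=cv2.inRange(h,lo,hi)[110:200,260:360];k,l,st,c=cv2.connectedComponentsWithStats(m);print(n,[(int(st[i,4]),(c[i]+[260,110]).round(0).tolist()) for i in range(1,k) if st[i,4]>5])
"
```

```text
go lin [-2.81 -6.09  2.11] turn 0.01 from [ 0.5648 -0.0714  0.1526] [-180.    -0.    98.4] F [-0.8 -0.4 -2.7] w 0.476 t 34.5833
F [-0.01  0.19 -3.43] T [-0.013 -0.074  0.019]
Y0-146 B147-214 R215-258 W260-297
spout rows [(268, 0), (272, 0), (276, 0), (280, 0), (284, 0), (288, 0), (292, 0), (296, 0), (300, 0), (304, 0), (308, 0), (312, 0), (316, 0), (320, 0), (324, 0), (328, 0), (332, 0), (336, 0), (340, 0), (344, 0), (348, 0), (352, 0), (356, 0), (360, 0), (364, 0), (368, 0)]
0 [267. -58.] foot [267. 124.]
0.1 [272. -44.] foot [269. 135.]
0.2 [277. -29.] foot [271. 147.]
0.3 [281. -13.] foot [272. 158.]
[(90, 263, 383), (96, 264, 383), (102, 264, 383), (108, 264, 382), (114, 265, 382), (120, 265, 381), (126, 266, 381), (132, 263, 384), (138, 264, 383), (144, 264, 383), (150, 265, 383), (156, 265, 382), (162, 265, 382), (168, 266, 381), (174, 266, 381)]
[[341.0, 182.0], [297.0, 179.0], [345.0, 154.0], [304.0, 151.0]]
G [(13, [329.0, 157.0]), (13, [325.0, 159.0])]
B [(23, [313.0, 198.0])]
```

>>> apply_moves([
  [-0.07,-0.15,0],
  [-0.25,-0.55,0],
  [-0.5,-1.05,0.1],
  [-0.75,-1.6,0.25],
  [-1,-2.1,0.4],
  [-1.2,-2.6,0.55],
  [-1.35,-2.9,0.65],
  [-1.4,-3.05,0.7],
], turn=[0,0,0,0,0,0,0,0], gripper=[1,1,1,1,1,1,1,1])

```text
clock: 35.4
eef_pos: [0.4928, -0.1175, 0.135]
tcp_rot: [-3.14, 0.0, 1.714]
ft_force: [-0.1, 0.4, -2.9]
width: 0.481
gripper_force: 30.0
```

>>> apply_moves([
  [-0.07,-0.15,0],
  [-0.25,-0.55,0.1],
  [-0.5,-1.05,0.3],
  [-0.75,-1.6,0.5],
  [-1,-2.1,0.8],
  [-1.2,-2.6,1.1],
  [-1.35,-2.9,1.3],
  [-1.4,-3.05,1.4],
], turn=[0,0,0,0,0,0,0,0], gripper=[1,1,1,1,1,1,1,1])

```text
clock: 36.07
eef_pos: [0.4221, -0.163, 0.0992]
tcp_rot: [-3.139, -0.0, 1.714]
ft_force: [0.1, -0.6, -3.3]
width: 0.475
gripper_force: 30.0
```

>>> apply_moves([
  [0,0,0],
  [0,0,0],
  [0,0,0],
], turn=[0,0,0], gripper=[1,1,1])

```text
clock: 36.32
eef_pos: [0.4253, -0.1617, 0.1007]
tcp_rot: [3.14, 0.0, 1.716]
ft_force: [0.6, -0.3, -3.8]
width: 0.471
gripper_force: 30.0
```

```bash
python3 -c "
from h import *
go(.4245,-.163,.0715,98.3);f=avgF(2);print(runs(f));go(.4245,-.163,.0715,98.3)"
```

```text
go lin [-0.05 -0.04  1.17] turn 0.01 from [ 0.4253 -0.1617  0.1007] [179.9   0.   98.3] F [ 0.6 -0.3 -3.8] w 0.471 t 36.3167
F [ 0.98  0.44 -2.66] T [ 0.041 -0.089 -0.005]
Y0-148 B149-216 R218-260 W262-297
go lin [-0.05 -0.04  1.17] turn 0.01 from [ 0.4252 -0.1616  0.1007] [179.9   0.   98.3] F [ 0.7  0.  -2.7] w 0.474 t 36.4167
```

Next I lower it slowly so that the foot settles flat.

>>> apply_moves([
  [-0.05,-0.04,0.15],
  [-0.05,-0.04,0.35],
  [-0.05,-0.04,0.55],
  [-0.05,-0.04,0.7],
  [-0.05,-0.04,0.85],
  [-0.05,-0.04,1.0],
  [-0.05,-0.04,1.1],
  [-0.05,-0.04,1.15],
], turn=[0,0,0,0,0,0,0,0], gripper=[1,1,1,1,1,1,1,1])

```text
clock: 37.08
eef_pos: [0.4235, -0.1636, 0.0723]
tcp_rot: [-3.141, 0.001, 1.716]
ft_force: [-6.7, 0.5, 21.4]
width: 0.475
gripper_force: 30.0
```

```bash
python3 -c "
from h import *
f=avgF(2);print(runs(f));go(.4245,-.163,.0715,98.3)
h=cv2.cvtColor(f['img'],cv2.COLOR_BGR2HSV);m=cv2.inRange(h,(22,110,60),(36,255,255))
print([(v,int(np.nonzero(m[v])[0][0]),int(np.nonzero(m[v])[0][-1])) for v in range(90,150,5)])"
```

```text
F [-4.15  0.74 11.41] T [0.032 0.704 0.009]
W0-11 Y12-160 B162-225 R227-272 W274-297
go lin [0.02 0.04 0.03] turn -0.0 from [ 0.4236 -0.1637  0.0722] [-180.     0.    98.3] F [-4.6  0.3 11.4] w 0.479 t 37.1833
[(90, 268, 379), (95, 268, 379), (100, 268, 378), (105, 269, 378), (110, 269, 378), (115, 269, 378), (120, 269, 377), (125, 269, 377), (130, 270, 377), (135, 270, 377), (140, 270, 377), (145, 266, 381)]
```

```bash
python3 -c "
from h import *
f=grab('wrist');fs=grab('side');fc=grab('scene')
A=crop(f['img'],0,300,230,420,2);B=crop(fs['img'],200,330,200,320,3.3);C=crop(fc['img'],110,250,195,320,3.3)
D=crop(fs['img'],120,200,270,370,2)
im=np.zeros((600,800,3),np.uint8);im[:600,:380]=A[:600,:380]
C=crop(fc['img'],120,245,195,325,2.4);B=crop(fs['img'],200,330,210,310,2.2)
im[:300,384:384+C.shape[1]]=C[:300,:416];im[302:302+B.shape[0],384:384+B.shape[1]]=B[:298]
im[302:302+D.shape[0],606:606+D.shape[1]]=D[:,:194]
cv2.imwrite('pics/m8.png',im)"
```

```text
(no output)
```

View pics/m8.png

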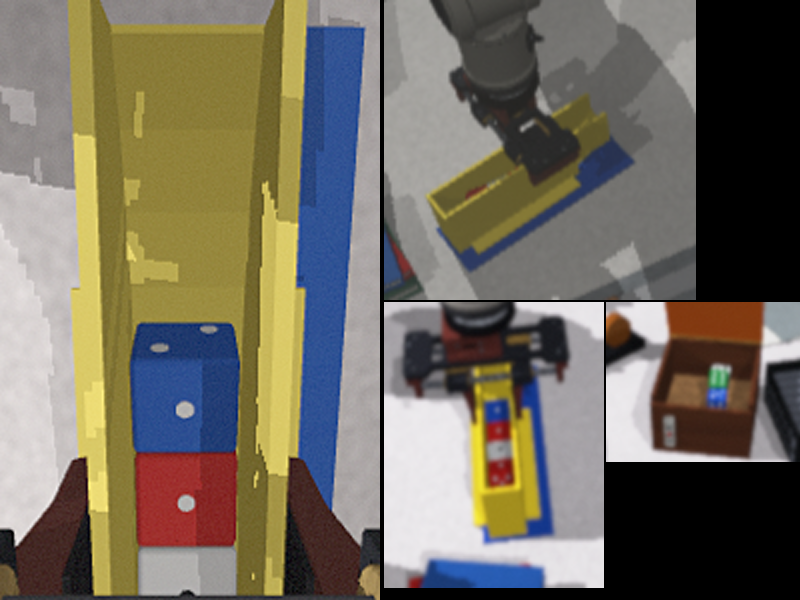

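The cup stands on its blue pad with four dice left (blue, red, white, red). The box crop at (718,385) shows white, green and blue inside. I'll release the cup.

>>> apply_moves([
  [0,0,0],
  [0,0,0],
  [0,0,0],
  [0,0,0],
  [0,0,0],
  [0,0,0],
  [0,0,0],
  [0,0,0],
], turn=[0,0,0,0,0,0,0,0], gripper=[0.5,0.45,0.4,0.3,0.2,0.1,0,0])

```text
clock: 38.0
eef_pos: [0.4234, -0.1634, 0.0715]
tcp_rot: [-3.142, -0.0, 1.716]
ft_force: [0.3, -0.1, 0.0]
width: 0.942
gripper_force: 0.0
```

>>> apply_moves([
  [0,0,-0.3],
  [0,0,-1],
  [0,0,-2],
  [0,0,-3.5],
  [0,0,-5],
  [0,0,-5],
  [0,0,-5],
], turn=[0,0,0,0,0,0,0], gripper=[0,0,0,0,0,0,0])

```text
clock: 38.58
eef_pos: [0.4248, -0.1639, 0.1989]
tcp_rot: [3.137, 0.003, 1.715]
ft_force: [-0.1, -0.3, -0.1]
width: 1.0
gripper_force: 0.0
```

```bash
python3 -c "
from h import *
go(.4245,-.163,.1973,98.3);f=grab('wrist','w9.png');print(runs(f))
h=cv2.cvtColor(f['img'],cv2.COLOR_BGR2HSV);m=cv2.inRange(h,(22,110,60),(36,255,255));m[300:]=0
b=cv2.inRange(h,(100,110,60),(125,255,255))
print([(v,int(np.nonzero(m[v])[0][0]),int(np.nonzero(m[v])[0][-1]),int(np.nonzero(b[v])[0][-1]) if b[v].any() else 0) for v in range(20,296,12) if m[v].any()])
g=cv2.imread('pics/w5.png');h=cv2.cvtColor(g,cv2.COLOR_BGR2HSV);m=cv2.inRange(h,(22,110,60),(36,255,255));b=cv2.inRange(h,(100,110,60),(125,255,255))
print([(v,int(np.nonzero(m[v])[0][0]),int(np.nonzero(m[v])[0][-1]),int(np.nonzero(b[v])[0][-1]) if b[v].any() else 0) for v in range(20,296,12) if m[v].any()])
"
```

```text
go lin [ 0.04 -0.01  0.07] turn -0.01 from [ 0.4248 -0.1639  0.1989] [179.7   0.2  98.3] F [-0.1 -0.3 -0.1] w 1.0 t 38.5833
W0-47 Y55-140 B141-179 R180-209 W210-240 R243-271 Y273-297
[(56, 292, 350, 375), (68, 293, 349, 375), (80, 293, 349, 374), (92, 293, 349, 374), (104, 294, 349, 373), (116, 294, 348, 373), (128, 294, 348, 372), (140, 285, 358, 371), (152, 286, 358, 371), (164, 286, 357, 370), (176, 286, 357, 370), (188, 287, 357, 369), (200, 287, 356, 369), (212, 287, 356, 368), (224, 288, 356, 368), (236, 288, 355, 367), (248, 289, 355, 367), (260, 289, 355, 366), (272, 290, 354, 366), (284, 134, 345, 365)]
[(44, 289, 347, 0), (56, 289, 347, 371), (68, 290, 347, 371), (80, 290, 347, 371), (92, 291, 347, 370), (104, 291, 347, 370), (116, 292, 346, 369), (128, 284, 357, 369), (140, 284, 357, 368), (152, 285, 357, 368), (164, 285, 357, 367), (176, 286, 357, 367), (188, 286, 356, 366), (200, 287, 356, 366), (212, 287, 356, 365), (224, 288, 356, 365), (236, 288, 356, 364), (248, 289, 356, 364), (260, 289, 355, 363), (272, 297, 345, 363), (284, 135, 345, 362)]
```

```bash
python3 - <<'E'
from h import *
from scipy.optimize import least_squares
f=grab('wrist');g=f['img']
h=cv2.cvtColor(g,cv2.COLOR_BGR2HSV);m=cv2.inRange(h,(22,110,60),(36,255,255));m[295:]=0
L=[(v,np.nonzero(m[v])[0][0]) for v in range(100,295) if m[v].any()]
Rr=[(v,np.nonzero(m[v])[0][-1]) for v in range(100,290) if m[v].any()]
w=np.array([b[1]-a[1] for a,b in zip(L,Rr)]); vs=np.array([a[0] for a in L])
jump=np.argmax(np.diff(w)[:60]);v0=vs[jump]+1; print('foot front row',v0)
fr=(atz(f,L[jump+1][1],v0,.007)+atz(f,Rr[jump+1][1],v0,.007))/2
a=np.radians(98.4);u=np.array([np.cos(a),np.sin(a)])
print('foot front',fr,'cup origin',fr[:2]-.06*u)
ym=np.nonzero(m[:,300:345].sum(1)>40*255)[0][0];print('lip row',ym,atz(f,320,ym,.06)[:2]-.121*u)
b=cv2.inRange(h,(100,110,60),(125,255,255)); b[:, :358]=0
ys,xs=np.nonzero(b[:120]);print('pad front row',ys.min(),'corner',atz(f,xs[ys<ys.min()+3].max(),ys.min(),.003))
k,l,st,c=cv2.connectedComponentsWithStats(b);print([(st[i].tolist()) for i in range(1,k) if st[i,4]>30])
# rear via side cam
fs=grab('side');h=cv2.cvtColor(fs['img'],cv2.COLOR_BGR2HSV);b=cv2.inRange(h,(108,150,60),(122,255,255));b[:,:245]=0;b[:,300:]=0;b[:220]=0
k,l,st,c=cv2.connectedComponentsWithStats(b);print([(st[i].tolist()) for i in range(1,k) if st[i,4]>20])
E
```

```text
foot front row 132
foot front [ 0.41491535 -0.11588722  0.007     ] cup origin [ 0.42368033 -0.17524356]
lip row 56 [ 0.42063917 -0.1728    ]
pad front row 50 corner [ 0.45576487 -0.03189597  0.003     ]
[[358, 50, 21, 240, 3368]]
[[270, 230, 16, 76, 389], [257, 245, 9, 9, 67], [245, 319, 37, 81, 2555]]
```

>>> apply_moves([
  [0,0,-1.5],
  [0,0,-3],
  [0,0,-4.5],
  [0,0,-4.5],
  [0,0,-4.5],
], turn=[0,0,0,0,0], gripper=[0.5,0.8,1,1,1])

```text
clock: 39.15
eef_pos: [0.424, -0.1636, 0.3096]
tcp_rot: [3.14, 0.001, 1.716]
ft_force: [-0.9, -0.4, -0.2]
width: 0.662
gripper_force: 0.0
```

```bash
python3 -c "
from h import *
go(*bx(.11,0),.312,81.8)"
```

```text
go lin [17.35  9.77 -0.1 ] turn 3.3 from [ 0.424  -0.1636  0.3096] [1.799e+02 1.000e-01 9.830e+01] F [-0.9 -0.4 -0.2] w 0.662 t 39.15
```

>>> apply_moves([
  [1,0.6,-0.3],
  [2.2,1.2,-0.8],
  [3.5,2,-0.8],
  [5,2.8,-0.8],
  [6.5,3.6,-0.8],
  [7.7,4.3,-0.8],
  [8.7,4.9,-0.8],
  [8.7,4.9,-0.8],
], turn=[0,0,0,0,0,0,0,0], gripper=[1,1,1,1,1,1,1,1])

```text
clock: 39.82
eef_pos: [0.5129, 0.076, 0.3264]
tcp_rot: [-3.138, -0.004, 1.724]
ft_force: [0.3, 0.6, 0.1]
width: 0.052
gripper_force: 0.0
```

>>> apply_moves([
  [1,0.6,0],
  [2.2,1.2,0],
  [3.5,2,0],
  [5,2.8,0],
  [6.5,3.6,0],
  [7.7,4.3,0],
  [8.65,4.9,0],
  [8.65,4.9,0],
], turn=[0.4,0.8,1.2,1.6,2,2.4,3,3.3], gripper=[1,1,1,1,1,1,1,1])

```text
clock: 40.48
eef_pos: [0.602, 0.3065, 0.3248]
tcp_rot: [-3.136, -0.0, 1.432]
ft_force: [-0.4, 0.3, -0.1]
width: 0.007
gripper_force: 0.0
```

```bash
python3 -c "
from h import *
boxpos();go(*bx(.095,0),.2545,81.8)"
```

```text
box x 0.1154 y 0.0020 z 0.3248 F [-0.4  0.3 -0.1] w 0.007 rot [-179.7   -0.    82. ] t 40.4833
go lin [-0.82  0.09  2.81] turn 0.05 from [0.602  0.3065 0.3248] [-179.7   -0.    82. ] F [-0.4  0.3 -0.1] w 0.007 t 40.4833
```

>>> apply_moves([
  [0,0,0.8],
  [0,0,1.8],
  [0,0,2.8],
  [0,0,2.8],
  [0,0,2.8],
], turn=[0,0,0,0,0], gripper=[1,1,1,1,1])

```text
clock: 40.9
eef_pos: [0.6022, 0.2991, 0.2563]
tcp_rot: [-3.137, 0.004, 1.427]
ft_force: [-0.4, 0.2, 0.3]
width: 0.007
gripper_force: 0.0
```

>>> apply_moves([
  [-0.6,0,0],
  [-1.3,0,0],
  [-2,0,0],
  [-2.4,0,0],
  [-2.75,0,0.1],
  [-3.1,0,0.28],
  [-3.55,0,0.46],
  [-3.55,0,0.46],
], turn=[0,0,0,0,0,0,0,0], gripper=[1,1,1,1,1,1,1,1])

```text
clock: 41.57
eef_pos: [0.5903, 0.2103, 0.2464]
tcp_rot: [-3.14, 0.002, 1.425]
ft_force: [-0.4, -0.9, 0.0]
width: 0.003
gripper_force: 0.0
```

```bash
python3 -c "
from h import *
boxpos();go(*bx(-.0302,0),.1824,81.8)
f=grab('scene')
def lid(f):
    h=cv2.cvtColor(f['img'],cv2.COLOR_BGR2HSV);m=cv2.inRange(h,(5,150,80),(18,255,255));m[:60]=0;m[240:]=0;m[:,:330]=0;m[:,:][:, 480:]=0
    ys,xs=np.nonzero(m);return len(xs),xs.min(),xs.max(),ys.min(),ys.max()
print(lid(f))
"
```

```text
box x 0.0185 y -0.0002 z 0.2464 F [-0.4 -0.9  0. ] w 0.003 rot [-1.799e+02  1.000e-01  8.170e+01] t 41.5667
go lin [-1.94  0.    2.57] turn -0.03 from [0.5903 0.2103 0.2464] [-1.799e+02  1.000e-01  8.170e+01] F [-0.4 -0.9  0. ] w 0.003 t 41.5667
(353, np.int64(375), np.int64(467), np.int64(79), np.int64(175))
```

>>> apply_moves([
  [-0.3,0,0.2],
  [-0.6,0,0.45],
  [-0.85,0,0.75],
  [-1.15,0,1.1],
  [-1.4,0,1.5],
  [-1.65,0,1.95],
  [-1.85,0,2.3],
  [-1.94,0,2.57],
], turn=[0,0,0,0,0,0,0,0], gripper=[1,1,1,1,1,1,1,1])

```text
clock: 42.28
eef_pos: [0.5832, 0.1637, 0.1816]
tcp_rot: [-3.14, 0.001, 1.427]
ft_force: [-0.4, -0.6, -0.2]
width: 0.004
gripper_force: 0.3
```

```bash
python3 -c "
from h import *
boxpos();go(*bx(-.044,0),.133,81.8)"
```

```text
box x -0.0286 y 0.0002 z 0.1816 F [-0.4 -0.6 -0.2] w 0.004 rot [-1.799e+02  1.000e-01  8.170e+01] t 42.2833
go lin [-0.61  0.01  1.94] turn -0.01 from [0.5832 0.1637 0.1816] [-1.799e+02  1.000e-01  8.170e+01] F [-0.4 -0.6 -0.2] w 0.004 t 42.2833
```

```bash
python3 -c "
from h import *
f=grab('side')
h=cv2.cvtColor(f['img'],cv2.COLOR_BGR2HSV);m=cv2.inRange(h,(5,150,120),(18,255,255));m[:90]=0;m[220:]=0;m[:,:285]=0;m[:,360:]=0
k,l,st,c=cv2.connectedComponentsWithStats(m);print([st[i].tolist() for i in range(1,k) if st[i,4]>15])
for th in(0,.2,.4,.6,.9,1.2): print(th,[proj(f,[*bx(.085-.17*np.cos(th),y),.1105+.17*np.sin(th)]).round(0).tolist() for y in(.08,-.08)])
print([proj(f,[*bx(.085,y),.1175]).round(0).tolist() for y in(.08,-.08)])
"
```

```text
[[292, 136, 55, 17, 456]]
0 [[292.0, 168.0], [344.0, 172.0]]
0.2 [[292.0, 158.0], [345.0, 163.0]]
0.4 [[292.0, 148.0], [346.0, 152.0]]
0.6 [[293.0, 136.0], [347.0, 140.0]]
0.9 [[294.0, 119.0], [348.0, 123.0]]
1.2 [[296.0, 104.0], [350.0, 107.0]]
[[301.0, 135.0], [349.0, 138.0]]
```

>>> apply_moves([
  [-0.12,0,0.25],
  [-0.23,0,0.5],
  [-0.34,0,0.8],
  [-0.43,0,1.1],
  [-0.5,0,1.4],
  [-0.56,0,1.7],
  [-0.61,0,1.94],
  [-0.61,0,1.94],
], turn=[0,0,0,0,0,0,0,0], gripper=[1,1,1,1,1,1,1,1])

```text
clock: 43.0
eef_pos: [0.5807, 0.1494, 0.1332]
tcp_rot: [-3.139, 0.001, 1.427]
ft_force: [-0.2, -0.0, 0.4]
width: 0.005
gripper_force: 0.0
```

>>> apply_moves([
  [0,0,0.04],
  [0,0,0.08],
  [0,0,0.12],
  [0,0,0.16],
  [0,0,0.18],
  [0,0,0.18],
], turn=[0,0,0,0,0,0], gripper=[1,1,1,1,1,1])

```text
clock: 43.5
eef_pos: [0.5816, 0.1503, 0.1304]
tcp_rot: [3.141, -0.0, 1.428]
ft_force: [0.2, -0.7, 0.5]
width: 0.005
gripper_force: 0.0
```

```bash
python3 -c "
from h import *
boxpos();avgF(2);boxpos()"
```

```text
box x -0.0421 y -0.0001 z 0.1304 F [ 0.2 -0.7  0.5] w 0.005 rot [180.   -0.   81.8] t 43.5
F [-0.78 -0.3   0.12] T [-0.019 -0.071 -0.008]
box x -0.0421 y -0.0000 z 0.1304 F [-1.1 -0.3 -0. ] w 0.009 rot [180.   -0.   81.8] t 43.6
```

>>> apply_moves([
  [0,0,0.04],
  [0,0,0.08],
  [0,0,0.1],
  [0,0,0.1],
], turn=[0,0,0,0], gripper=[1,1,1,1])

```text
clock: 43.93
eef_pos: [0.5816, 0.1502, 0.1288]
tcp_rot: [3.141, 0.0, 1.427]
ft_force: [-2.8, -0.9, 8.2]
width: 0.006
gripper_force: 4.1
```

>>> apply_moves([
  [0,0,0.02],
  [0,0,0.04],
  [0,0,0.04],
  [0,0,0.04],
], turn=[0,0,0,0], gripper=[1,1,1,1])

```text
clock: 44.27
eef_pos: [0.5817, 0.1503, 0.1287]
tcp_rot: [3.141, 0.001, 1.427]
ft_force: [-4.1, -3.0, 14.4]
width: 0.005
gripper_force: 7.5
```

The lid is firm against its stop at TCP z 0.1287, where 0.1285 was expected for shut. I'll lift clear and check everything.

>>> apply_moves([
  [0,0,-0.5],
  [0,0,-1.5],
  [0,0,-3],
  [0,0,-4.5],
  [0,0,-6],
  [0,0,-6],
], turn=[0,0,0,0,0,0], gripper=[1,1,1,1,1,1])

```text
clock: 44.77
eef_pos: [0.5847, 0.1524, 0.2852]
tcp_rot: [3.13, -0.006, 1.428]
ft_force: [0.4, 0.6, 0.7]
width: 0.005
gripper_force: 0.0
```

>>> apply_moves([
  [-1,1,0],
  [-2,2,0],
  [-3.5,3,0],
  [-5,4.5,0],
  [-6.5,6,0],
  [-7.5,6,0],
  [-8.5,6,0],
  [-8.5,6,0],
], turn=[0,0,0,0,0,0,0,0], gripper=[1,1,1,1,1,1,1,1])

```text
clock: 45.43
eef_pos: [0.6998, -0.092, 0.2756]
tcp_rot: [-3.141, 0.005, 1.416]
ft_force: [0.5, -0.0, -0.1]
width: 0.003
gripper_force: 0.0
```

```bash
python3 - <<'E'
from h import *
import pickle
boxpos()
O=pickle.load(open('F.pkl','rb'));
def comp(g,lo,hi,win):
    h=cv2.cvtColor(g['img'],cv2.COLOR_BGR2HSV);m=cv2.inRange(h,lo,hi);z=np.zeros_like(m);a,b,c,d=win;z[a:b,c:d]=m[a:b,c:d]
    k,l,st,c=cv2.connectedComponentsWithStats(z);return [(st[i].tolist(),c[i].round(1).tolist()) for i in range(1,k) if st[i,4]>20]
for n,lidw,cupw_,spw in(('scene',(120,210,340,425),(150,235,205,305),(225,280,245,340)),('side',(125,200,280,360),(205,310,235,300),(220,305,320,362))):
    f=grab(n,n+'_end.png')
    for nm,lo,hi,w in(('lid',(5,140,90),(18,255,255),lidw),('cup',(22,110,60),(36,255,255),cupw_),('handle',(5,70,60),(18,255,255),spw)):
        print(n,nm,'old',comp(O[n],lo,hi,w),'new',comp(f,lo,hi,w))
    d=np.abs(f['img'].astype(int)-O[n]['img']).max(2)
    for nm,ps in(('books',[(.44,-.42,.06)]),('basket',[(.765,.16,.08)]),('tape',[(.40,.40,.03)])):
        u,v=proj(f,ps[0]).astype(int); print(n,nm,(u,v),'mean diff',d[max(v-20,0):v+20,max(u-20,0):u+20].mean().round(1))
E
```

```text
box x -0.2651 y -0.1516 z 0.2756 F [ 0.5 -0.  -0.1] w 0.003 rot [-180.     0.3   81.1] t 45.4333
scene lid old [([348, 138, 74, 59, 1737], [383.9, 167.4])] new [([348, 138, 74, 59, 1740], [383.9, 167.4])]
scene cup old [([218, 157, 75, 66, 1989], [255.4, 192.7])] new [([213, 159, 76, 66, 2178], [251.1, 193.7])]
scene handle old [([259, 244, 38, 24, 421], [277.4, 255.7])] new [([258, 243, 38, 25, 426], [276.1, 255.2])]
scene books (np.int64(175), np.int64(231)) mean diff 7.2
scene basket (np.int64(408), np.int64(222)) mean diff 4.2
scene tape (np.int64(398), np.int64(116)) mean diff 7.1
side lid old [([292, 136, 56, 38, 1147], [320.8, 156.1])] new [([292, 136, 55, 38, 1081], [319.8, 156.5])]
side cup old [([250, 212, 32, 89, 1260], [264.8, 269.0])] new [([249, 214, 32, 92, 1559], [263.1, 266.5])]
side handle old [([336, 255, 14, 38, 460], [342.7, 273.4])] new [([335, 256, 14, 38, 463], [341.6, 274.2])]
side books (np.int64(257), np.int64(345)) mean diff 6.7
side basket (np.int64(377), np.int64(166)) mean diff 19.3
side tape (np.int64(270), np.int64(137)) mean diff 8.7
```

```bash
python3 -c "
from plant import r
print(r.sign_off())"
```

```text
the job is handed in; nothing more can be done
None
```

The job is done and handed in: three dice (blue, white, green) are in the shut box, four are left in the cup, which stands upright on its blue pad about 13 mm from where it started (the foot slightly over one edge, as at the start), and the spatula is back on its mat within about 4 mm.

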